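# Roll-check the dryer's drum rollers

## Robot

A 6-joint arm with a two-finger parallel gripper is mounted at the origin on the work surface. World frame = base frame: x ahead of the robot, y to its left, z up, the work surface at z = 0. Lengths are in m, angles in rad, forces in N, time in s.
With the tool pointing down it reaches from about 0.35 to 0.975 m from the base axis. Payload 4.9 kg.
Tool frame: the origin (TCP) lies midway between the tips of the shut fingers; the grasp point (between the pads) lies 19 mm behind it; z points along the fingers, y is the direction in which the jaws open and shut (so a half turn about z gives the same grasp; the last joint's range is limited). The gripper opens to 85 mm and grips with 20 to 120 N. Pads are 22 mm wide; open, the fingers measure 114 mm over their backs; the gripper's body (76 mm by 85 mm) begins 54 mm behind the grasp point. The pads swing forward as they close: fully open they stand 13 mm farther back than shut.
Start: joints at [1.187, 0.053, 1.613, -0, 1.476, -0.119], TCP at [0.164, 0.603, 0.231] pointing down, gripper open.
Joint ranges: [-3.01, 3.01], [-1.01, 2.22], [0.06, 2.58], [-1.02, 4.17], [0.09, 2.62], [-3.14, 3.14]. Speed limits (rad/s): [2.57, 2.57, 3.14, 3.14, 3.14, 3.14].

## Interface

Orientations are given as a unit quaternion [w, x, y, z].
In Python, from plant import manip gives the robot as it stands. The module is installed in compiled form; this text tells all that it offers.
- The arm moves only by the tool move_arm, never from a script. Its argument "rows" is a list of rows, each an object of numbers: "tx", "ty", "tz": the shift along the tool's x, y, z in m; "ax", "ay", "az": the turn, a rotation vector about the tool's x, y, z in degrees; "jaw": the closure in counts, from 0 (fully open) to 255 (shut). In form: [{"tx": .., "ty": .., "tz": .., "ax": .., "ay": .., "az": .., "jaw": ..}, ...]. A call has 1 to 12 rows; each row shifts and turns the pose as measured when the row begins, along the tool's axes as they then stand; what a row does not reach is not made up. A row lasts 1/10 s, in which the tool goes at most 50 mm and 8.59 degrees, less where a joint would pass 70% of its speed; a pose out of reach is approached as far as the arm can. A call with a gripper value outside its range is refused whole. The fingers move at their own pace and stop on an object; the grip force is fixed at half the most. Time passes only in rows, so rows that do not move let the fingers close. It gives the time, the measured TCP pose, the force and the opening at its end, in the units of the state.
- manip.state(): the state, without advancing time (a new reading comes with each control period).
- manip.grab_frame(name): name is "scene" or "top" or "wrist"; returns a dict with "color" (480x640x3 uint8, red, green, blue), "intrinsics" (3x3 intrinsics, pixels), "dist_coeffs" ([k1, k2, p1, p2, k3] as OpenCV has them; the pictures are not rectified), "R" (3x3) and "t" (3): a world point X has camera coordinates R X + t. Camera axes: x right, y down, z forward; pixel columns grow to the right and rows downward; lengths in m; the calibration is good to about 2 mm. A picture is of the moment at which its call begins. There is no depth.
- manip.job_done(): hands the job in, once; it reports no verdict.
The state is a dict: "time": time; "joint_pos": joint angles; "joint_vel": joint speeds; "joint_efforts": joint torques, N m; "tool_pos": TCP position; "tool_rot": TCP orientation; "contact_force": force on the tool from outside, world axes, zero at the start; "ft_torque": the same for the moment, N m; "gripper_width": opening from 0.0 (shut) to 1.0 (fully open).
Only numpy, scipy, OpenCV 4.12 (cv2) and the standard library are available. Lean on these libraries where they do the work, as an engineer would, in place of code of your own. Each camera call takes 0.05 s, during which the arm holds its last target.

## Task

These three drum support rollers came out of the tumble dryer: hold each by its shaft and, pressing it down lightly, roll its tyre across the flat plate for a full turn towards the far edge to feel whether it runs true. Leave those that run true standing upright on the far third of the plate, rolled there and never lifted off, and put any that rocks on a worn flat into the free slot of the caddy. Press with about 5 N and never more than 25 N, and do not disturb the other things.

Things in the scene. Friction and masses are not known exactly. Their poses are not given: they have to be found in the camera images.
- roller_1: Drum support roller, about 140 g: black rubber tyre, 50 mm diameter, 22 mm wide, on a white hub that turns freely on a steel shaft. Its square shaft ends (18 x 18 mm) are 40 mm apart over their end faces: hold it by these. Origin: on the shaft axis, mid-width (25 mm above what it stands on); y along the shaft. Stands on its tyre near the plate's robot-side lip.
- roller_2: Second roller: looks, measures and stands as roller 1. Each hub sits on a rubber bush: pushed onto the plate, a roller gives about 0.12 mm per newton. A worn tyre has a flat about 18 mm long and 2 mm deep somewhere on its tread, not underneath at the start.
- roller_3: Third roller: looks, measures and stands as roller 1. Held at one height while rolled, a worn tyre's push on the plate changes by several newtons or vanishes when its flat comes round; that of a round tyre keeps within about 2 N.
- tyre_1 (a joint): Angle of roller 1's tyre on its shaft, rad; grows as it rolls towards the roller's +x; any value at the start. A full turn is 157 mm of travel.
- tyre_2 (a joint): Angle of roller 2's tyre on its shaft, rad; grows as it rolls towards the roller's +x; any value at the start. A full turn is 157 mm of travel.
- tyre_3 (a joint): Angle of roller 3's tyre on its shaft, rad; grows as it rolls towards the roller's +x; any value at the start. A full turn is 157 mm of travel.
- plate: Flat aluminium plate, fixed and level, 280 mm (x) by 330 mm (y), 12 mm thick, with lips 6 mm high and 3 mm thick along its robot-side (-x) and far (+x) edges. Origin: centre of its underside. The rollers stand about 105 mm apart along its y, about 85 mm on the robot's side of its middle, and roll along its +x.
- caddy: Green plastic caddy, fixed, left or right of the plate, 262 mm (x) by 112 mm (y), walls 55 mm high, 4 mm thick, floor 4 mm, three slots in a row along x; end wall with hand hole, 132 mm high, at -x. The -x slot holds the spray bottle, the middle one the brush, the +x slot is free. Origin: centre of its underside.
- free_slot (a point): Centre of the floor of the caddy's free slot, 82 mm (x) by 104 mm (y) inside, 51 mm deep; axes as the caddy's.
- spray_bottle: Frosted glass spray bottle, 66 mm in diameter, 155 mm tall, in the caddy's slot at -x. Origin: centre of its base.
- scrub_brush: Wooden scrubbing brush 50 x 90 mm, 40 mm tall, in the caddy's middle slot. Origin: centre of its underside.
- orange_bottle: Orange plastic bottle with a white twist cap, 72 mm in diameter, 176 mm tall, beyond the plate. Origin: centre of its base.
- scraper: Small steel scraper with a black handle, 140 mm long, 45 mm wide, 15 mm high, lying in a steel parts tray (250 x 120 mm, 30 mm high, fixed) on the other side of the plate from the caddy. Origin: middle of its underside.
- screwdriver: Screwdriver lying beyond the plate. Origin: on its underside.
- grease_jar: Squat grey jar with a steel lid, 56 mm in diameter, 45 mm tall, beyond the plate. Origin: centre of its base.
Things that resemble listed ones, but are neither listed nor needed, are in the scene too. What is shaped like the roller_1 but green is not meant.

How it is judged:
By the outcome, as a careful person would: the job done as asked, in the order asked, and still so for the second after the job is handed in, with the robot touching nothing.
It also fails if it takes over 67 s, if anything falls off the work surface, if the arm or the gripper's body presses on something with over 40 N, if the wrist force passes 120 N, or if a joint passes its speed limit or range.

## Working session

There is one attempt and no reset: what is moved stays moved. The work goes in short steps, Python scripts to look and compute and a tool call to move; the robot and the scene stay as the last step left them, time stands still between calls to the robot, and variables do not carry over. Pictures are saved under pics/ and viewed, and the job is handed in when it is done.

Besides the shell and the picture viewer there is one more tool, called by a JSON object that holds its "name" and its "arguments". move_arm: Moves the arm, as the interface text tells. Its arguments: {"type":"object","properties":{"rows":{"type":"array"}},"required":["rows"]}

```bash
mkdir -p pics; ls
python3 - <<'E'
from plant import manip
import cv2,pickle
s=manip.state(); print(s)
d={}
for n in ("scene","top","wrist"):
    f=manip.grab_frame(n); d[n]=f; cv2.imwrite(f"pics/{n}0.png",f["color"][:,:,::-1])
    print(n,f["intrinsics"],f["dist_coeffs"],f["R"],f["t"])
pickle.dump(d,open("f0.pkl","wb"))
E
```

```text
pics
{'time': 0.0, 'joint_pos': array([ 1.18698515e+00,  5.33381671e-02,  1.61431191e+00, -7.76510926e-06,
        1.47596253e+00, -1.18991591e-01]), 'joint_vel': array([-0.00174348,  0.00367806,  0.00139973, -0.0001919 , -0.00068717,
        0.00078231]), 'joint_efforts': array([ 1.02257844e-03, -3.93672645e+01, -3.70182788e+01,  5.49893537e-05,
        6.96119983e-03, -1.39931394e-06]), 'tool_pos': array([0.1633471 , 0.60263382, 0.23006389]), 'tool_rot': array([-2.47499505e-04,  1.32022787e-01,  9.91246167e-01, -9.79186897e-04]), 'contact_force': array([-0.7573582 , -0.26007839, -0.22821254]), 'ft_torque': array([ 0.02400419, -0.02289917,  0.01649661]), 'gripper_width': 0.9994141674955491}
scene [[483.06850072   0.         315.07309693]
 [  0.         483.06850072 228.11363542]
 [  0.           0.           1.        ]] [-0.01293188  0.          0.          0.          0.        ] [[-0.85560034  0.51742462  0.01482632]
 [ 0.35500565  0.60739189 -0.71066594]
 [-0.37672144 -0.6027826  -0.70337337]] [ 0.46848834 -0.1477975   1.20610711]
top [[589.89564786   0.         323.34943415]
 [  0.         589.89564786 240.78625318]
 [  0.           0.           1.        ]] [-0.16167675  0.          0.          0.          0.        ] [[ 0.06154599 -0.99808797  0.00570093]
 [-0.97709104 -0.06141513 -0.20376773]
 [ 0.20372824  0.00697076 -0.97900266]] [-0.0210435   0.56751189  1.05011686]
wrist [[359.04550889   0.         325.16768308]
 [  0.         359.04550889 234.7889771 ]
 [  0.           0.           1.        ]] [-0.05048224  0.          0.          0.          0.        ] [[ 0.26083869  0.96538141 -0.00138189]
 [ 0.92342169 -0.24908355  0.29197562]
 [ 0.28152363 -0.07743461 -0.95642476]] [-0.62456326 -0.03877016  0.37876978]
```

View pics/scene0.png

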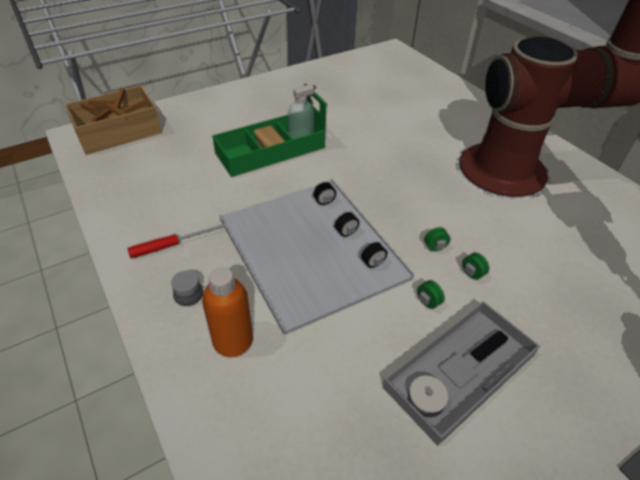

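View pics/top0.png

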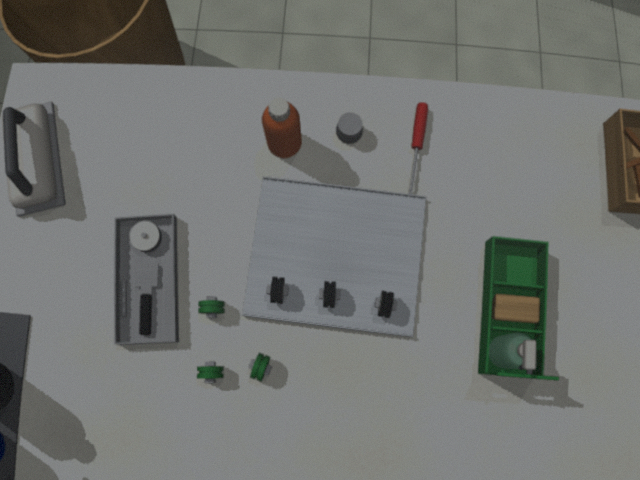

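View pics/wrist0.png

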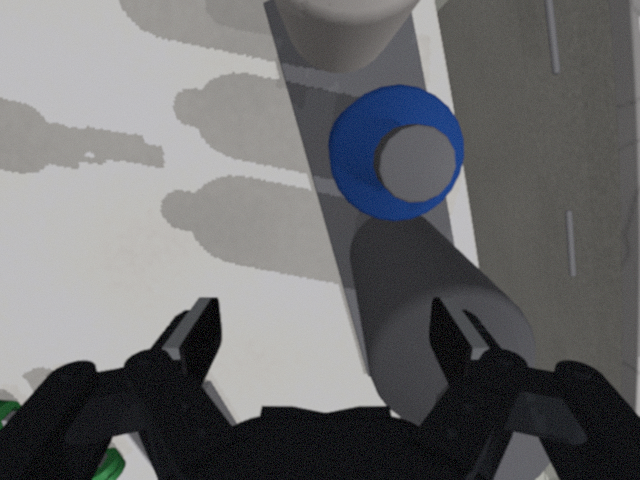

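```bash
cat > h.py <<'E'
import numpy as np,cv2,pickle
def ray(f,uv):
    uv=np.array(uv,float).reshape(-1,1,2)
    n=cv2.undistortPoints(uv,f["intrinsics"],np.array(f["dist_coeffs"]))[:,0]
    R,t=np.array(f["R"]),np.array(f["t"])
    d=np.c_[n,np.ones(len(n))]@R
    return -R.T@t,d
def onz(f,uv,z):
    c,d=ray(f,uv); k=(z-c[2])/d[:,2]; return c+d*k[:,None]
def proj(f,X):
    p,_=cv2.projectPoints(np.array(X,float).reshape(-1,1,3),cv2.Rodrigues(np.array(f["R"]))[0],np.array(f["t"]),f["intrinsics"],np.array(f["dist_coeffs"]));return p[:,0]
E
python3 - <<'E'
from h import *
d=pickle.load(open("f0.pkl","rb")); f=d["top"]; im=f["color"][:,:,::-1].copy()
print("plate",onz(f,[(263,179),(427,196),(413,336),(244,318)],0.018).round(4))
print("free slot",onz(f,[(519,262)],0.03), "caddy top corners",onz(f,[(488,237),(548,241)],0.055).round(4))
g=im.max(2); m=((g<55)*255).astype(np.uint8); roi=np.zeros_like(m); roi[255:330,250:420]=255
m&=roi
cs,_=cv2.findContours(m,cv2.RETR_EXTERNAL,cv2.CHAIN_APPROX_NONE)
for c in cs:
    if cv2.contourArea(c)>80:
        r=cv2.minAreaRect(c); b=cv2.boxPoints(r)
        M=cv2.moments(c); ctr=(M["m10"]/M["m00"],M["m01"]/M["m00"])
        print(ctr,r,cv2.contourArea(c)); print(onz(f,[ctr],.05).round(4),onz(f,b,.05).round(4).tolist())
c=cv2.resize(im[255:330,240:430],None,fx=4,fy=4,interpolation=cv2.INTER_CUBIC); cv2.imwrite("pics/crop0.png",c)
s=d["scene"]["color"][:,:,::-1]; cv2.imwrite("pics/crops0.png",cv2.resize(s[170:290,290:420],None,fx=5,fy=5,interpolation=cv2.INTER_CUBIC))
E
```

```text
plate [[ 0.6945  0.1427  0.018 ]
 [ 0.6802 -0.1862  0.018 ]
 [ 0.4022 -0.1671  0.018 ]
 [ 0.4165  0.1563  0.018 ]]
free slot [[ 0.55537223 -0.36976627  0.03      ]] caddy top corners [[ 0.5956 -0.3001  0.055 ]
 [ 0.5953 -0.4201  0.055 ]]
(385.8756613756613, 304.42261904761904) ((385.924560546875, 304.2713623046875), (12.302620887756348, 24.97946548461914), 10.784297943115234) 252.0
[[ 0.4561 -0.1092  0.05  ]] [[0.4348, -0.0946, 0.05], [0.4811, -0.1013, 0.05], [0.4781, -0.1241, 0.05], [0.4318, -0.1173, 0.05]]
(329.3431994362227, 294.49612403100775) ((329.5, 294.5), (25.0, 11.0), 90.0) 236.5
[[ 0.4683 -0.0031  0.05  ]] [[0.4911, 0.0083, 0.05], [0.4923, -0.0123, 0.05], [0.4456, -0.015, 0.05], [0.4444, 0.0054, 0.05]]
(276.86821705426354, 290.10723514211884) ((276.413818359375, 289.96551513671875), (12.566513061523438, 25.602802276611328), 3.3664605617523193) 258.0
[[0.4703 0.095  0.05  ]] [[0.4465, 0.1072, 0.05], [0.4945, 0.1081, 0.05], [0.4946, 0.0845, 0.05], [0.4466, 0.0838, 0.05]]
```

View pics/crop0.png

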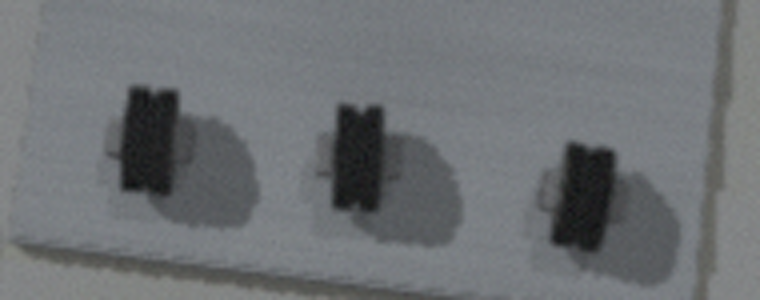

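View pics/crops0.png

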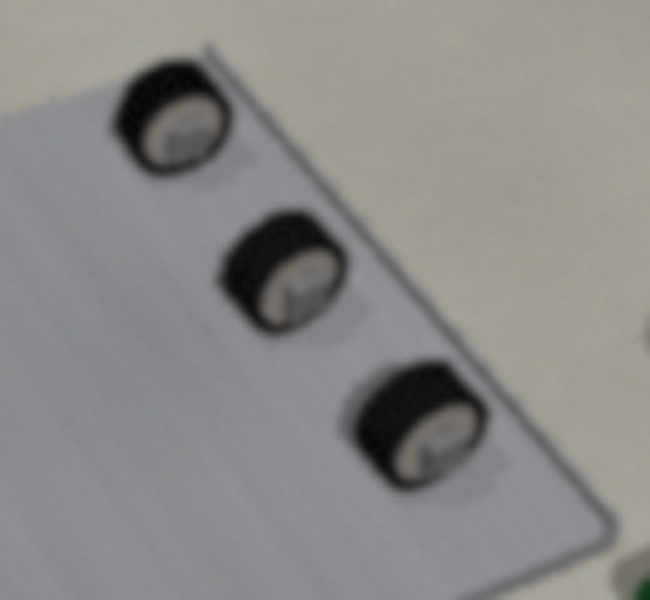

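Run:
```python
from h import *
from scipy.spatial.transform import Rotation as Ro
d=pickle.load(open("f0.pkl","rb")); f=d["wrist"]
q=np.array([-2.47e-4,.13202,.991246,-9.79e-4]);Rt=Ro.from_quat([q[1],q[2],q[3],q[0]]).as_matrix()
c=-f["R"].T@f["t"]; p=np.array([.16335,.60263,.23006])
print("tool axes",Rt.round(3)); print("cam in tool",(Rt.T@(c-p)).round(4)); RT=(f["R"]@Rt); print("R cam<-tool",RT.round(4))
# predicted view at target: tool at (.47,0,.23), y axis yaw 87deg
a=np.radians(87);yt=np.array([np.cos(a),np.sin(a),0]);zt=np.array([0,0,-1.]);xt=np.cross(yt,zt);R2=np.c_[xt,yt,zt]
for P in ([.45,-.02,.25],[.55,-.02,.25],[.6,-.02,.22]):
    Rc=RT@R2.T; cc=P+R2@(Rt.T@(c-p)); g=dict(f);g["R"]=Rc;g["t"]=-Rc@cc
    print(P,proj(g,[[.456,-.109,.037],[.468,-.003,.037],[.47,.095,.037],[.69,-.1,.018],[.69,.1,.018]]).round(0).tolist())
f=d["top"]
g=f["color"][225:390,470:570]; cv2.imwrite("pics/caddy0.png",cv2.resize(g[:,:,::-1],None,fx=3.5,fy=3.5,interpolation=cv2.INTER_CUBIC))
```

```text
tool axes [[-0.965  0.262 -0.001]
 [ 0.262  0.965 -0.002]
 [ 0.    -0.002 -1.   ]]
cam in tool [ 0.0741  0.0003 -0.1426]
R cam<-tool [[ 9.000e-04  1.000e+00 -6.000e-04]
 [-9.564e-01  7.000e-04 -2.922e-01]
 [-2.922e-01  9.000e-04  9.564e-01]]
[0.45, -0.02, 0.25] [[238.0, 212.0], [342.0, 218.0], [438.0, 216.0], [271.0, 388.0], [429.0, 381.0]]
[0.55, -0.02, 0.25] [[225.0, 109.0], [338.0, 116.0], [441.0, 113.0], [263.0, 319.0], [433.0, 311.0]]
[0.6, -0.02, 0.22] [[209.0, 45.0], [337.0, 53.0], [454.0, 50.0], [253.0, 292.0], [443.0, 282.0]]
```

View pics/caddy0.png

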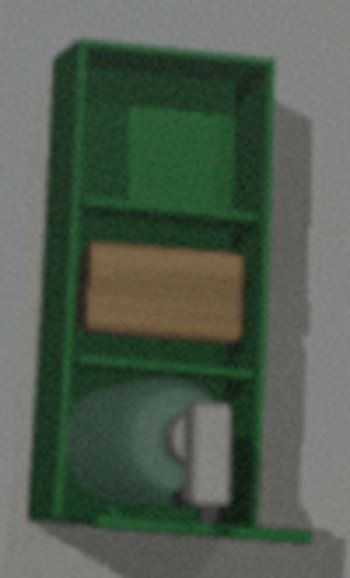

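{"name": "move_arm", "arguments": {"rows": [{"tx": -0.02,"ty": -0.03,"tz": -0.01,"az": -6.1,"jaw": 0},{"tx": -0.02,"ty": -0.04,"tz": -0.01,"az": -6.1,"jaw": 0},{"tx": -0.021,"ty": -0.041,"jaw": 0},{"tx": -0.021,"ty": -0.041,"jaw": 0},{"tx": -0.021,"ty": -0.041,"jaw": 0},{"tx": -0.021,"ty": -0.041,"jaw": 0},{"tx": -0.021,"ty": -0.041,"jaw": 0},{"tx": -0.021,"ty": -0.041,"jaw": 0},{"tx": -0.021,"ty": -0.041,"jaw": 0},{"tx": -0.021,"ty": -0.041,"jaw": 0},{"tx": -0.021,"ty": -0.041,"jaw": 0},{"tx": -0.021,"ty": -0.041,"jaw": 0}]}}

```text
schema error: expected keys tx, ty, tz, ax, ay, az, jaw
```

All keys are required.

{"name": "move_arm", "arguments": {"rows": [{"tx": -0.02,"ty": -0.03,"tz": -0.01,"ax": 0,"ay": 0,"az": -6.1,"jaw": 0},{"tx": -0.02,"ty": -0.04,"tz": -0.01,"ax": 0,"ay": 0,"az": -6.1,"jaw": 0},{"tx": -0.021,"ty": -0.041,"tz": 0,"ax": 0,"ay": 0,"az": 0,"jaw": 0},{"tx": -0.021,"ty": -0.041,"tz": 0,"ax": 0,"ay": 0,"az": 0,"jaw": 0},{"tx": -0.021,"ty": -0.041,"tz": 0,"ax": 0,"ay": 0,"az": 0,"jaw": 0},{"tx": -0.021,"ty": -0.041,"tz": 0,"ax": 0,"ay": 0,"az": 0,"jaw": 0},{"tx": -0.021,"ty": -0.041,"tz": 0,"ax": 0,"ay": 0,"az": 0,"jaw": 0},{"tx": -0.021,"ty": -0.041,"tz": 0,"ax": 0,"ay": 0,"az": 0,"jaw": 0},{"tx": -0.021,"ty": -0.041,"tz": 0,"ax": 0,"ay": 0,"az": 0,"jaw": 0},{"tx": -0.021,"ty": -0.041,"tz": 0,"ax": 0,"ay": 0,"az": 0,"jaw": 0}]}}

```text
time: 1.15
tool_pos: [0.345, 0.1798, 0.2478]
tool_rot: [-0.0, 0.015, 1.0, -0.003]
contact_force: [1.6, 1.0, 0.0]
gripper_width: 0.996
```

{"name": "move_arm", "arguments": {"rows": [{"tx": -0.022,"ty": -0.04,"tz": 0,"ax": 0,"ay": 0,"az": 0,"jaw": 0},{"tx": -0.022,"ty": -0.04,"tz": 0,"ax": 0,"ay": 0,"az": 0,"jaw": 0},{"tx": -0.022,"ty": -0.04,"tz": 0,"ax": 0,"ay": 0,"az": 0,"jaw": 0},{"tx": -0.022,"ty": -0.04,"tz": 0,"ax": 0,"ay": 0,"az": 0,"jaw": 0},{"tx": -0.022,"ty": -0.04,"tz": 0,"ax": 0,"ay": 0,"az": 0,"jaw": 0},{"tx": 0,"ty": 0,"tz": 0,"ax": 0,"ay": 0,"az": 0,"jaw": 0},{"tx": 0,"ty": 0,"tz": 0,"ax": 0,"ay": 0,"az": 0,"jaw": 0}]}}

```text
time: 1.85
tool_pos: [0.4511, -0.0379, 0.2478]
tool_rot: [0.0, 0.02, 1.0, -0.003]
contact_force: [0.2, 0.1, 0.7]
gripper_width: 0.993
```

Run:
```python
from h import *
from plant import manip
s=manip.state(); print(s["time"],s["tool_pos"],s["tool_rot"],s["contact_force"])
f=manip.grab_frame("wrist"); pickle.dump((s,f),open("f1.pkl","wb"))
cv2.imwrite("pics/wrist1.png",f["color"][:,:,::-1]); print(-f["R"].T@f["t"])
```

```text
1.85 [ 0.45109982 -0.03792451  0.24776477] [ 4.53475933e-04  1.99726579e-02  9.99796807e-01 -2.68936965e-03] [0.16467618 0.09164742 0.67657459]
[ 0.3770703  -0.0340328   0.39020884]
```

View pics/wrist1.png

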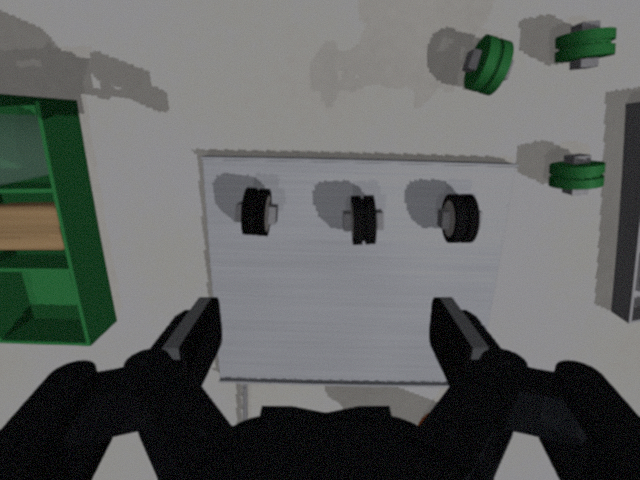

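Run:
```python
from h import *
s,f=pickle.load(open("f1.pkl","rb")); d=pickle.load(open("f0.pkl","rb"))
im=f["color"][:,:,::-1]
cv2.imwrite("pics/crop1.png",cv2.resize(im[170:270,225:495],None,fx=2.9,fy=2.9,interpolation=cv2.INTER_CUBIC))
print("plate corners wrist",onz(f,[(204,154),(515,160)],.018).round(4),onz(f,[(222,381)],.018).round(4))
for nm,ff,roi in (("w",f,(170,270,225,495)),("t",d["top"],(255,330,250,420))):
    y0,y1,x0,x1=roi; k=4
    g=cv2.GaussianBlur(ff["color"],(0,0),.7)[y0:y1,x0:x1].max(2); g=cv2.resize(g,None,fx=k,fy=k,interpolation=cv2.INTER_CUBIC)
    m=((g<52)*255).astype(np.uint8)
    cs,_=cv2.findContours(m,cv2.RETR_EXTERNAL,cv2.CHAIN_APPROX_NONE)
    for c in cs:
        if cv2.contourArea(c)<80*k*k: continue
        hl=cv2.convexHull(c); M=cv2.moments(hl); ct=np.array([M["m10"]/M["m00"],M["m01"]/M["m00"]])
        tf=lambda p:(np.asarray(p)+.5)/k-.5+[x0,y0]
        b=onz(ff,tf(cv2.boxPoints(cv2.minAreaRect(c))),.04)
        e=[b[1]-b[0],b[2]-b[1]]; e=max(e,key=np.linalg.norm); yaw=np.degrees(np.arctan2(e[1],e[0])); yaw=(yaw+90)%180-90
        print(nm,tf(ct).round(1),onz(ff,[tf(ct)],.037).round(4),"yaw",yaw.round(1),np.linalg.norm(e).round(4))
```

```text
plate corners wrist [[ 0.4    -0.1609  0.018 ]
 [ 0.4177  0.1588  0.018 ]] [[ 0.6787 -0.1777  0.018 ]]
w [363.4 219. ] [[ 0.4699 -0.0005  0.037 ]] yaw 3.4 0.0501
w [458.7 217.7] [[0.4721 0.0968 0.037 ]] yaw 4.8 0.05
w [255.1 210.9] [[ 0.4574 -0.1098  0.037 ]] yaw -10.5 0.0478
t [385.8 304.3] [[ 0.4577 -0.1104  0.037 ]] yaw -8.0 0.0467
t [329.2 294.4] [[ 0.4699 -0.003   0.037 ]] yaw 1.6 0.0469
t [276.9 290.2] [[0.4717 0.0961 0.037 ]] yaw -0.7 0.0474
```

View pics/crop1.png

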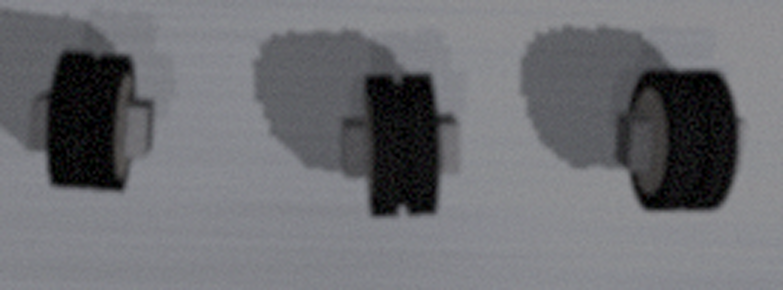

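{"name": "move_arm", "arguments": {"rows": [{"tx": -0.004,"ty": 0.034,"tz": 0.025,"ax": 0,"ay": 0,"az": -1.3,"jaw": 0},{"tx": -0.004,"ty": 0.034,"tz": 0.025,"ax": 0,"ay": 0,"az": -1.3,"jaw": 0},{"tx": -0.004,"ty": 0.034,"tz": 0.025,"ax": 0,"ay": 0,"az": -1.2,"jaw": 0},{"tx": -0.004,"ty": 0.034,"tz": 0.025,"ax": 0,"ay": 0,"az": 0,"jaw": 0},{"tx": 0,"ty": 0,"tz": 0,"ax": 0,"ay": 0,"az": 0,"jaw": 0},{"tx": 0,"ty": 0,"tz": 0,"ax": 0,"ay": 0,"az": 0,"jaw": 0}]}}

```text
time: 2.5
tool_pos: [0.4655, 0.1085, 0.1455]
tool_rot: [0.003, -0.02, 1.0, -0.004]
contact_force: [-0.4, 0.7, 0.0]
gripper_width: 1.0
```

```bash
cat > look.py <<'E'
import sys
from h import *
from plant import manip
n=sys.argv[1]
s=manip.state(); print(s["time"],s["tool_pos"].round(4),s["tool_rot"].round(4),s["contact_force"].round(2))
f=manip.grab_frame("wrist"); pickle.dump((s,f),open(f"{n}.pkl","wb"))
cv2.imwrite(f"pics/{n}.png",f["color"][:,:,::-1])
k=2; y0,y1,x0,x1=map(int,sys.argv[2:6]); z=float(sys.argv[6]) if len(sys.argv)>6 else .037
g=cv2.GaussianBlur(f["color"],(0,0),.7)[y0:y1,x0:x1].max(2); g=cv2.resize(g,None,fx=k,fy=k,interpolation=cv2.INTER_CUBIC)
m=((g<52)*255).astype(np.uint8)
cs,_=cv2.findContours(m,cv2.RETR_EXTERNAL,cv2.CHAIN_APPROX_NONE)
for c in cs:
    if cv2.contourArea(c)<150*k*k: continue
    hl=cv2.convexHull(c); M=cv2.moments(hl); ct=np.array([M["m10"]/M["m00"],M["m01"]/M["m00"]])
    tf=lambda p:(np.asarray(p)+.5)/k-.5+[x0,y0]
    b=onz(f,tf(cv2.boxPoints(cv2.minAreaRect(c))),z)
    e=[b[1]-b[0],b[2]-b[1]]; e=max(e,key=np.linalg.norm); yaw=(np.degrees(np.arctan2(e[1],e[0]))+90)%180-90
    print(tf(ct).round(1),onz(f,[tf(ct)],z).round(4),"yaw",yaw.round(1),np.linalg.norm(e).round(4))
E
python3 look.py w2 60 330 230 420
```

```text
2.5 [0.4655 0.1085 0.1455] [ 0.0033 -0.0199  0.9998 -0.0036] [-0.38  0.75  0.03]
[308.7 238.1] [[0.472  0.0962 0.037 ]] yaw 2.3 0.0517
```

View pics/w2.png

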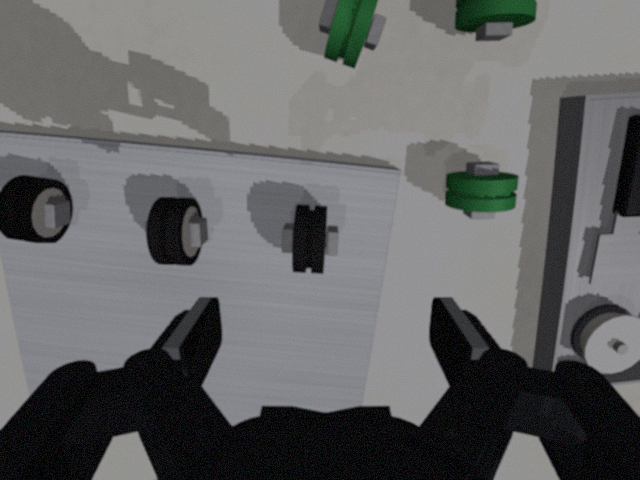

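```bash
cat > yaw.py <<'E'
import sys
from h import *
def yaw(n,y0,y1,x0,x1,z=.045):
    s,f=pickle.load(open(n+".pkl","rb"))
    k=4
    g=cv2.GaussianBlur(f["color"],(0,0),.7)[y0:y1,x0:x1].max(2); g=cv2.resize(g,None,fx=k,fy=k,interpolation=cv2.INTER_CUBIC)
    m=((g<52)*255).astype(np.uint8); cs,_=cv2.findContours(m,cv2.RETR_EXTERNAL,cv2.CHAIN_APPROX_NONE)
    c=max(cs,key=cv2.contourArea); mm=np.zeros_like(m); cv2.drawContours(mm,[cv2.convexHull(c)],-1,255,-1)
    ys=np.where(mm.any(1))[0]; h=len(ys); ys=ys[int(.12*h):int(.88*h)]
    L=[(np.where(mm[y])[0][0],y) for y in ys]; R=[(np.where(mm[y])[0][-1],y) for y in ys]
    mid=(np.array(L)+np.array(R))/2
    for nm,p in (("L",L),("R",R),("mid",mid)):
        P=onz(f,(np.array(p)+.5)/k-.5+[x0,y0],z); a=np.polyfit(P[:,0],P[:,1],1)[0]; print(nm,np.degrees(np.arctan(a)).round(2))
yaw(sys.argv[1],*map(int,sys.argv[2:6]))
E
python3 yaw.py w2 190 290 270 350; python3 yaw.py f1 170 270 340 400; python3 yaw.py w2 185 280 130 195
```

```text
L -0.43
R -0.41
mid -0.42
L 2.24
R -0.61
mid 0.81
L -6.5
R -3.91
mid -5.2
```

```bash
cat > go.py <<'E'
import sys
from h import *
from plant import manip
from scipy.spatial.transform import Rotation as Ro
# args: x y z yaw(deg, of roller x) -> tool shift/turn
s=manip.state(); q=s["tool_rot"]; R=Ro.from_quat([q[1],q[2],q[3],q[0]])
x,y,z,a=map(float,sys.argv[1:5]); a=np.radians(a)
Rt=Ro.from_matrix(np.c_[[-np.cos(a),-np.sin(a),0],[-np.sin(a),np.cos(a),0],[0,0,-1]])
print("t",s["time"],"pos",s["tool_pos"].round(4),"F",s["contact_force"].round(2),"q",s["joint_pos"].round(2),"w",round(s["gripper_width"],3))
d=np.array([x,y,z])-s["tool_pos"]
print("turn",(R.inv()*Rt).as_rotvec(degrees=True).round(2),"shift now",R.inv().apply(d).round(4),"shift in final axes",Rt.inv().apply(d).round(4))
E
python3 go.py .472 .0962 .018 -0.4
```

```text
t 2.55 pos [0.4652 0.1082 0.1453] F [-0.25  0.52 -0.44] q [ 0.08 -0.25  2.04 -0.01  1.34 -1.53] w 1.004
turn [-0.38  0.34  2.63] shift now [-0.0056 -0.0114  0.1274] shift in final axes [-0.0069 -0.012   0.1273]
```

{"name": "move_arm", "arguments": {"rows": [{"tx": -0.006,"ty": -0.0115,"tz": 0.01,"ax": -0.4,"ay": 0.35,"az": 2.6,"jaw": 0},{"tx": 0,"ty": 0,"tz": 0.03,"ax": 0,"ay": 0,"az": 0,"jaw": 0},{"tx": 0,"ty": 0,"tz": 0.03,"ax": 0,"ay": 0,"az": 0,"jaw": 0},{"tx": 0,"ty": 0,"tz": 0.015,"ax": 0,"ay": 0,"az": 0,"jaw": 0},{"tx": 0,"ty": 0,"tz": 0,"ax": 0,"ay": 0,"az": 0,"jaw": 0}]}}

```text
time: 3.05
tool_pos: [0.478, 0.0908, 0.0628]
tool_rot: [0.006, 0.011, 1.0, 0.0]
contact_force: [-0.8, -1.2, -0.7]
gripper_width: 1.003
```

```bash
python3 go.py .472 .0962 .018 -0.4; python3 look.py w3 120 430 225 420
```

```text
t 3.05 pos [0.478  0.0908 0.0628] F [-0.83 -1.22 -0.7 ] q [ 0.03 -0.12  2.08 -0.    1.17 -1.51] w 1.003
turn [ 0.01  0.73 -0.83] shift now [0.0067 0.0052 0.0447] shift in final axes [0.006  0.0053 0.0448]
3.05 [0.478  0.0908 0.0628] [6.300e-03 1.080e-02 9.999e-01 1.000e-04] [-0.83 -1.22 -0.7 ]
[320.1 418.8] [[0.5706 0.0862 0.037 ]] yaw 88.8 0.1145
[337.1 266.8] [[0.4728 0.0973 0.037 ]] yaw 0.7 0.0534
```

View pics/w3.png

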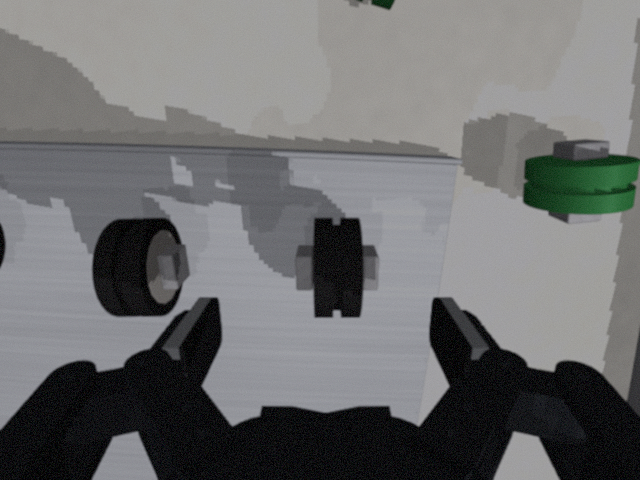

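{"name": "move_arm", "arguments": {"rows": [{"tx": 0.0055,"ty": 0.0055,"tz": 0.01,"ax": 0,"ay": 0.7,"az": -0.8,"jaw": 0},{"tx": 0,"ty": 0,"tz": 0.015,"ax": 0,"ay": 0,"az": 0,"jaw": 0},{"tx": 0,"ty": 0,"tz": 0.008,"ax": 0,"ay": 0,"az": 0,"jaw": 0},{"tx": 0,"ty": 0,"tz": 0,"ax": 0,"ay": 0,"az": 0,"jaw": 0},{"tx": 0,"ty": 0,"tz": 0,"ax": 0,"ay": 0,"az": 0,"jaw": 0}]}}

```text
time: 3.6
tool_pos: [0.4776, 0.0955, 0.0344]
tool_rot: [0.005, 0.005, 1.0, 0.0]
contact_force: [0.1, 0.2, -0.2]
gripper_width: 0.998
```

```bash
python3 go.py .4725 .0967 .018 -0.4
```

```text
t 3.6 pos [0.4776 0.0955 0.0344] F [ 0.15  0.21 -0.21] q [ 0.04 -0.07  2.09  0.    1.11 -1.52] w 0.998
turn [ 0.06  0.57 -0.19] shift now [0.0052 0.0012 0.0163] shift in final axes [0.0051 0.0012 0.0164]
```

{"name": "move_arm", "arguments": {"rows": [{"tx": 0.0052,"ty": 0.0012,"tz": 0.008,"ax": 0,"ay": 0.6,"az": -0.2,"jaw": 0},{"tx": 0.001,"ty": 0,"tz": 0.008,"ax": 0,"ay": 0.3,"az": 0,"jaw": 0},{"tx": 0,"ty": 0,"tz": 0,"ax": 0,"ay": 0,"az": 0,"jaw": 0},{"tx": 0,"ty": 0,"tz": 0,"ax": 0,"ay": 0,"az": 0,"jaw": 0}]}}

```text
time: 4.0
tool_pos: [0.472, 0.0971, 0.0185]
tool_rot: [-0.002, 0.003, 1.0, 0.001]
contact_force: [-0.0, 0.3, 0.1]
gripper_width: 0.999
```

```bash
python3 go.py .4725 .0967 .018 -0.4;python3 look.py w4 160 430 225 420
```

```text
t 4.0 pos [0.472  0.0971 0.0185] F [-0.02  0.27  0.1 ] q [ 0.05 -0.05  2.1   0.    1.1  -1.52] w 0.999
turn [ 0.07 -0.26  0.05] shift now [-0.0005 -0.0004  0.0005] shift in final axes [-0.0005 -0.0004  0.0005]
4.0 [0.472  0.0971 0.0185] [-2.2e-03  3.1e-03  1.0e+00  6.0e-04] [-0.02  0.27  0.1 ]
[320.1 418.8] [[0.5195 0.0949 0.037 ]] yaw 89.6 0.0837
[323.9 326.3] [[0.4736 0.0969 0.037 ]] yaw -2.5 0.0586
```

View pics/w4.png

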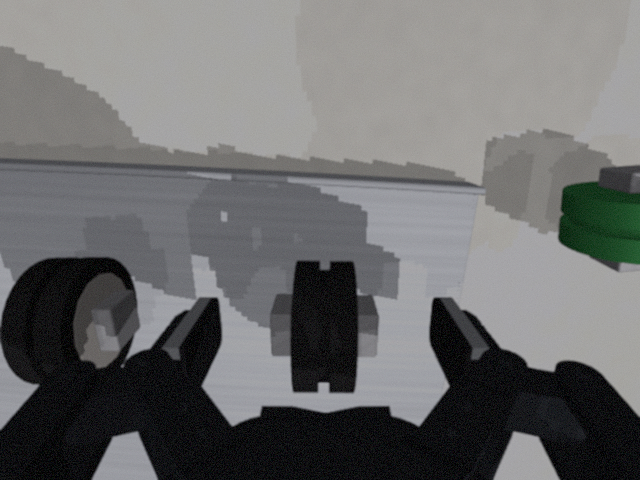

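{"name": "move_arm", "arguments": {"rows": [{"tx": 0,"ty": 0,"tz": 0,"ax": 0,"ay": 0,"az": 0,"jaw": 255},{"tx": 0,"ty": 0,"tz": 0,"ax": 0,"ay": 0,"az": 0,"jaw": 255},{"tx": 0,"ty": 0,"tz": 0,"ax": 0,"ay": 0,"az": 0,"jaw": 255},{"tx": 0,"ty": 0,"tz": 0,"ax": 0,"ay": 0,"az": 0,"jaw": 255},{"tx": 0,"ty": 0,"tz": 0,"ax": 0,"ay": 0,"az": 0,"jaw": 255},{"tx": 0,"ty": 0,"tz": 0,"ax": 0,"ay": 0,"az": 0,"jaw": 255}]}}

```text
time: 4.65
tool_pos: [0.4727, 0.0971, 0.0194]
tool_rot: [-0.001, 0.003, 1.0, 0.001]
contact_force: [0.0, 0.3, 0.2]
gripper_width: 0.459
```

```bash
python3 go.py .472 .0971 .018 -0.4;python3 look.py w5 160 430 225 420
```

```text
t 4.65 pos [0.4727 0.0971 0.0194] F [0.01 0.32 0.24] q [ 0.05 -0.05  2.1   0.    1.1  -1.52] w 0.459
turn [ 0.07 -0.16  0.04] shift now [ 0.0007 -0.      0.0014] shift in final axes [ 0.0007 -0.      0.0014]
4.65 [0.4727 0.0971 0.0194] [-1.4e-03  3.1e-03  1.0e+00  6.0e-04] [0.01 0.32 0.24]
[322.6 360.7] [[0.491  0.0962 0.037 ]] yaw 89.7 0.0743
[325.4 324.2] [[0.4739 0.0975 0.037 ]] yaw 1.4 0.0584
```

View pics/w5.png

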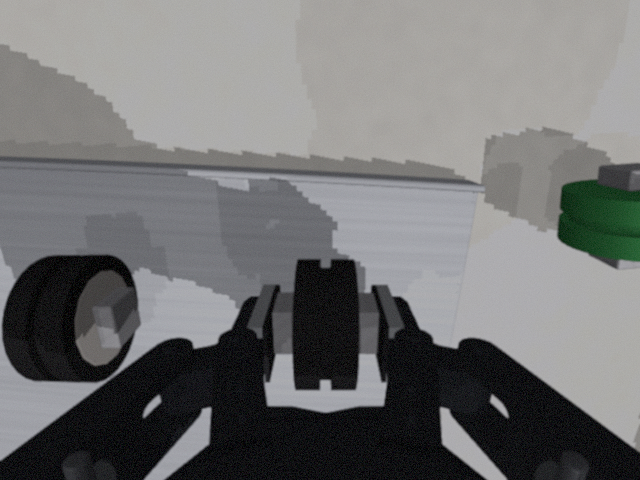

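{"name": "move_arm", "arguments": {"rows": [{"tx": 0,"ty": 0,"tz": 0.0006,"ax": 0,"ay": 0,"az": 0,"jaw": 255},{"tx": 0,"ty": 0,"tz": 0,"ax": 0,"ay": 0,"az": 0,"jaw": 255}]}}

```text
time: 4.9
tool_pos: [0.4732, 0.0971, 0.0192]
tool_rot: [-0.001, 0.003, 1.0, 0.001]
contact_force: [-0.5, -0.2, 1.1]
gripper_width: 0.455
```

```bash
python3 go.py .472 .0971 .018 -0.4
```

```text
t 4.9 pos [0.4732 0.0971 0.0192] F [-0.52 -0.24  1.06] q [ 0.05 -0.05  2.1   0.    1.1  -1.52] w 0.455
turn [ 0.07 -0.11  0.05] shift now [ 0.0011 -0.      0.0012] shift in final axes [ 0.0012 -0.      0.0012]
```

{"name": "move_arm", "arguments": {"rows": [{"tx": 0,"ty": 0,"tz": 0.0006,"ax": 0,"ay": 0,"az": 0,"jaw": 255}]}}

```text
time: 5.0
tool_pos: [0.4735, 0.0971, 0.0189]
tool_rot: [-0.001, 0.003, 1.0, 0.001]
contact_force: [0.3, -0.3, 3.5]
gripper_width: 0.456
```

{"name": "move_arm", "arguments": {"rows": [{"tx": 0,"ty": 0,"tz": 0.0003,"ax": 0,"ay": 0,"az": 0,"jaw": 255}]}}

```text
time: 5.1
tool_pos: [0.4739, 0.0971, 0.019]
tool_rot: [-0.0, 0.003, 1.0, 0.001]
contact_force: [-0.0, -0.9, 2.1]
gripper_width: 0.46
```

{"name": "move_arm", "arguments": {"rows": [{"tx": 0,"ty": 0,"tz": 0.0007,"ax": 0,"ay": 0,"az": 0,"jaw": 255}]}}

```text
time: 5.2
tool_pos: [0.4744, 0.0971, 0.0187]
tool_rot: [0.0, 0.003, 1.0, 0.001]
contact_force: [-0.3, -0.5, 4.0]
gripper_width: 0.453
```

{"name": "move_arm", "arguments": {"rows": [{"tx": -0.005,"ty": 0,"tz": 0.0004,"ax": 0,"ay": 0,"az": 0,"jaw": 255}]}}

```text
time: 5.3
tool_pos: [0.4796, 0.0971, 0.0187]
tool_rot: [0.001, 0.003, 1.0, 0.001]
contact_force: [0.6, -0.1, 3.8]
gripper_width: 0.455
```

{"name": "move_arm", "arguments": {"rows": [{"tx": -0.005,"ty": 0,"tz": 0.0004,"ax": 0,"ay": 0,"az": 0,"jaw": 255}]}}

```text
time: 5.4
tool_pos: [0.4855, 0.097, 0.0188]
tool_rot: [0.001, 0.003, 1.0, 0.001]
contact_force: [0.0, -0.1, 4.4]
gripper_width: 0.457
```

{"name": "move_arm", "arguments": {"rows": [{"tx": -0.005,"ty": 0,"tz": 0.0005,"ax": 0,"ay": 0.1,"az": 0,"jaw": 255},{"tx": -0.005,"ty": 0,"tz": 0.0004,"ax": 0,"ay": 0.1,"az": 0,"jaw": 255}]}}

```text
time: 5.6
tool_pos: [0.4973, 0.0969, 0.0186]
tool_rot: [0.0, 0.003, 1.0, 0.001]
contact_force: [-0.7, -1.0, 4.9]
gripper_width: 0.455
```

{"name": "move_arm", "arguments": {"rows": [{"tx": -0.005,"ty": 0,"tz": 0.0004,"ax": 0,"ay": 0.1,"az": 0,"jaw": 255}]}}

```text
time: 5.7
tool_pos: [0.5033, 0.0968, 0.0185]
tool_rot: [-0.0, 0.003, 1.0, 0.0]
contact_force: [-0.4, -0.5, 6.6]
gripper_width: 0.459
```

{"name": "move_arm", "arguments": {"rows": [{"tx": -0.005,"ty": 0,"tz": 0.0004,"ax": 0,"ay": 0.1,"az": 0,"jaw": 255}]}}

```text
time: 5.8
tool_pos: [0.5093, 0.0968, 0.0185]
tool_rot: [-0.001, 0.003, 1.0, 0.0]
contact_force: [-0.6, 0.0, 5.9]
gripper_width: 0.459
```

{"name": "move_arm", "arguments": {"rows": [{"tx": -0.005,"ty": 0,"tz": 0.0003,"ax": 0,"ay": 0,"az": 0,"jaw": 255}]}}

```text
time: 5.9
tool_pos: [0.5155, 0.0967, 0.0186]
tool_rot: [-0.001, 0.003, 1.0, 0.0]
contact_force: [-0.6, 0.0, 4.8]
gripper_width: 0.457
```

{"name": "move_arm", "arguments": {"rows": [{"tx": -0.005,"ty": 0,"tz": 0.0004,"ax": 0,"ay": 0.05,"az": 0,"jaw": 255}]}}

```text
time: 6.0
tool_pos: [0.5215, 0.0967, 0.0185]
tool_rot: [-0.001, 0.003, 1.0, 0.0]
contact_force: [0.5, 0.0, 6.2]
gripper_width: 0.454
```

{"name": "move_arm", "arguments": {"rows": [{"tx": -0.005,"ty": 0,"tz": 0.0004,"ax": 0,"ay": 0.05,"az": 0,"jaw": 255}]}}

```text
time: 6.1
tool_pos: [0.5276, 0.0966, 0.0185]
tool_rot: [-0.001, 0.003, 1.0, 0.0]
contact_force: [-0.8, -0.9, 5.1]
gripper_width: 0.456
```

{"name": "move_arm", "arguments": {"rows": [{"tx": -0.005,"ty": 0,"tz": 0.0004,"ax": 0,"ay": 0.05,"az": 0,"jaw": 255}]}}

```text
time: 6.2
tool_pos: [0.5337, 0.0965, 0.0185]
tool_rot: [-0.001, 0.003, 1.0, 0.001]
contact_force: [0.1, -0.6, 5.7]
gripper_width: 0.452
```

{"name": "move_arm", "arguments": {"rows": [{"tx": -0.005,"ty": 0,"tz": 0.0004,"ax": 0,"ay": 0.05,"az": 0,"jaw": 255}]}}

```text
time: 6.3
tool_pos: [0.5398, 0.0965, 0.0185]
tool_rot: [-0.001, 0.003, 1.0, 0.001]
contact_force: [0.1, -0.3, 4.7]
gripper_width: 0.454
```

{"name": "move_arm", "arguments": {"rows": [{"tx": -0.005,"ty": 0,"tz": 0.0004,"ax": 0,"ay": 0.05,"az": 0,"jaw": 255}]}}

```text
time: 6.4
tool_pos: [0.5459, 0.0964, 0.0185]
tool_rot: [-0.001, 0.003, 1.0, 0.001]
contact_force: [-0.7, -0.8, 6.2]
gripper_width: 0.45
```

{"name": "move_arm", "arguments": {"rows": [{"tx": -0.005,"ty": 0,"tz": 0.0004,"ax": 0,"ay": 0.05,"az": 0,"jaw": 255}]}}

```text
time: 6.5
tool_pos: [0.5521, 0.0964, 0.0185]
tool_rot: [-0.001, 0.003, 1.0, 0.0]
contact_force: [0.0, -0.4, 5.0]
gripper_width: 0.458
```

{"name": "move_arm", "arguments": {"rows": [{"tx": -0.005,"ty": 0,"tz": 0.0004,"ax": 0,"ay": 0.05,"az": 0,"jaw": 255}]}}

```text
time: 6.6
tool_pos: [0.5582, 0.0963, 0.0185]
tool_rot: [-0.001, 0.003, 1.0, 0.001]
contact_force: [-0.5, -0.6, 5.2]
gripper_width: 0.456
```

{"name": "move_arm", "arguments": {"rows": [{"tx": -0.005,"ty": 0,"tz": 0.0004,"ax": 0,"ay": 0.05,"az": 0,"jaw": 255}]}}

```text
time: 6.7
tool_pos: [0.5643, 0.0962, 0.0185]
tool_rot: [-0.001, 0.003, 1.0, 0.001]
contact_force: [-0.2, -0.8, 5.9]
gripper_width: 0.456
```

{"name": "move_arm", "arguments": {"rows": [{"tx": -0.005,"ty": 0,"tz": 0.0004,"ax": 0,"ay": 0.05,"az": 0,"jaw": 255}]}}

```text
time: 6.8
tool_pos: [0.5704, 0.0962, 0.0185]
tool_rot: [-0.001, 0.003, 1.0, 0.001]
contact_force: [-0.4, -0.2, 5.9]
gripper_width: 0.455
```

{"name": "move_arm", "arguments": {"rows": [{"tx": -0.005,"ty": 0,"tz": 0.0004,"ax": 0,"ay": 0.05,"az": 0,"jaw": 255}]}}

```text
time: 6.9
tool_pos: [0.5765, 0.0961, 0.0185]
tool_rot: [-0.001, 0.003, 1.0, 0.001]
contact_force: [-0.4, -0.6, 6.1]
gripper_width: 0.453
```

{"name": "move_arm", "arguments": {"rows": [{"tx": -0.005,"ty": 0,"tz": 0.0004,"ax": 0,"ay": 0.05,"az": 0,"jaw": 255}]}}

```text
time: 7.0
tool_pos: [0.5827, 0.0961, 0.0185]
tool_rot: [-0.001, 0.003, 1.0, 0.001]
contact_force: [-0.3, -0.6, 5.8]
gripper_width: 0.456
```

{"name": "move_arm", "arguments": {"rows": [{"tx": -0.005,"ty": 0,"tz": 0.0004,"ax": 0,"ay": 0.05,"az": 0,"jaw": 255}]}}

```text
time: 7.1
tool_pos: [0.5888, 0.096, 0.0186]
tool_rot: [-0.001, 0.003, 1.0, 0.001]
contact_force: [-0.5, 0.3, 4.8]
gripper_width: 0.459
```

{"name": "move_arm", "arguments": {"rows": [{"tx": -0.005,"ty": 0,"tz": 0.0004,"ax": 0,"ay": 0.05,"az": 0,"jaw": 255}]}}

```text
time: 7.2
tool_pos: [0.5949, 0.096, 0.0185]
tool_rot: [-0.001, 0.003, 1.0, 0.001]
contact_force: [0.3, 0.3, 5.6]
gripper_width: 0.455
```

{"name": "move_arm", "arguments": {"rows": [{"tx": -0.005,"ty": 0,"tz": 0.0004,"ax": 0,"ay": 0.05,"az": 0,"jaw": 255}]}}

```text
time: 7.3
tool_pos: [0.601, 0.0959, 0.0185]
tool_rot: [-0.001, 0.003, 1.0, 0.001]
contact_force: [0.3, -1.6, 6.3]
gripper_width: 0.459
```

{"name": "move_arm", "arguments": {"rows": [{"tx": -0.005,"ty": 0,"tz": 0.0004,"ax": 0,"ay": 0.05,"az": 0,"jaw": 255}]}}

```text
time: 7.4
tool_pos: [0.6071, 0.0959, 0.0185]
tool_rot: [-0.001, 0.003, 1.0, 0.001]
contact_force: [0.3, -1.3, 5.0]
gripper_width: 0.454
```

{"name": "move_arm", "arguments": {"rows": [{"tx": -0.005,"ty": 0,"tz": 0.0004,"ax": 0,"ay": 0.05,"az": 0,"jaw": 255}]}}

```text
time: 7.5
tool_pos: [0.6132, 0.0958, 0.0185]
tool_rot: [-0.001, 0.003, 1.0, 0.001]
contact_force: [-0.5, 0.1, 6.1]
gripper_width: 0.458
```

{"name": "move_arm", "arguments": {"rows": [{"tx": -0.005,"ty": 0,"tz": 0.0004,"ax": 0,"ay": 0.05,"az": 0,"jaw": 255}]}}

```text
time: 7.6
tool_pos: [0.6194, 0.0957, 0.0185]
tool_rot: [-0.001, 0.003, 1.0, 0.001]
contact_force: [0.5, 1.0, 4.7]
gripper_width: 0.457
```

{"name": "move_arm", "arguments": {"rows": [{"tx": -0.005,"ty": 0,"tz": 0.0004,"ax": 0,"ay": 0.05,"az": 0,"jaw": 255}]}}

```text
time: 7.7
tool_pos: [0.6255, 0.0957, 0.0185]
tool_rot: [-0.001, 0.003, 1.0, 0.001]
contact_force: [0.4, -0.5, 6.3]
gripper_width: 0.455
```

{"name": "move_arm", "arguments": {"rows": [{"tx": -0.005,"ty": 0,"tz": 0.0004,"ax": 0,"ay": 0.05,"az": 0,"jaw": 255}]}}

```text
time: 7.8
tool_pos: [0.6316, 0.0956, 0.0186]
tool_rot: [-0.0, 0.003, 1.0, 0.001]
contact_force: [-0.0, 0.1, 6.3]
gripper_width: 0.46
```

{"name": "move_arm", "arguments": {"rows": [{"tx": -0.005,"ty": 0,"tz": 0.0004,"ax": 0,"ay": 0.05,"az": 0,"jaw": 255}]}}

```text
time: 7.9
tool_pos: [0.6377, 0.0956, 0.0186]
tool_rot: [-0.0, 0.003, 1.0, 0.001]
contact_force: [0.3, -1.1, 5.1]
gripper_width: 0.455
```

{"name": "move_arm", "arguments": {"rows": [{"tx": -0.005,"ty": 0,"tz": 0.0004,"ax": 0,"ay": 0.05,"az": 0,"jaw": 255}]}}

```text
time: 8.0
tool_pos: [0.6438, 0.0955, 0.0186]
tool_rot: [-0.0, 0.003, 1.0, 0.001]
contact_force: [-0.4, -0.7, 6.2]
gripper_width: 0.458
```

{"name": "move_arm", "arguments": {"rows": [{"tx": -0.002,"ty": 0,"tz": 0.0004,"ax": 0,"ay": 0.05,"az": 0,"jaw": 255}]}}

```text
time: 8.1
tool_pos: [0.6472, 0.0955, 0.0186]
tool_rot: [-0.0, 0.003, 1.0, 0.001]
contact_force: [-0.2, -0.1, 5.2]
gripper_width: 0.455
```

{"name": "move_arm", "arguments": {"rows": [{"tx": 0.001,"ty": 0,"tz": 0.0002,"ax": 0,"ay": 0,"az": 0,"jaw": 255},{"tx": 0.0005,"ty": 0,"tz": 0.0001,"ax": 0,"ay": 0,"az": 0,"jaw": 255},{"tx": 0.0004,"ty": 0,"tz": 0.0001,"ax": 0,"ay": 0,"az": 0,"jaw": 255}]}}

```text
time: 8.4
tool_pos: [0.6471, 0.0955, 0.0186]
tool_rot: [0.001, 0.003, 1.0, 0.001]
contact_force: [0.1, -0.3, 6.2]
gripper_width: 0.451
```

{"name": "move_arm", "arguments": {"rows": [{"tx": 0.0003,"ty": 0,"tz": 0.0001,"ax": 0,"ay": 0,"az": 0,"jaw": 0},{"tx": 0.0003,"ty": 0,"tz": 0.0001,"ax": 0,"ay": 0,"az": 0,"jaw": 0},{"tx": 0.0003,"ty": 0,"tz": 0.0001,"ax": 0,"ay": 0,"az": 0,"jaw": 0},{"tx": 0.0003,"ty": 0,"tz": 0.0001,"ax": 0,"ay": 0,"az": 0,"jaw": 0}]}}

```text
time: 8.8
tool_pos: [0.642, 0.0956, 0.014]
tool_rot: [-0.003, 0.003, 1.0, 0.001]
contact_force: [-0.3, 0.0, 0.0]
gripper_width: 1.002
```

```bash
python3 go.py .58 -.003 .15 0; python3 look.py w6 160 430 225 420
```

```text
t 8.8 pos [0.642  0.0956 0.014 ] F [-0.34  0.05  0.03] q [ 0.03  0.33  1.69  0.    1.13 -1.53] w 1.002
turn [ 0.11 -0.36 -0.38] shift now [ 0.0622 -0.0987 -0.1358] shift in final axes [ 0.062  -0.0986 -0.136 ]
8.8 [0.642  0.0956 0.014 ] [-0.0031  0.0033  1.      0.001 ] [-0.34  0.05  0.03]
[322.1 366.9] [[0.6592 0.0945 0.037 ]] yaw 4.5 0.0712
```

View pics/w6.png

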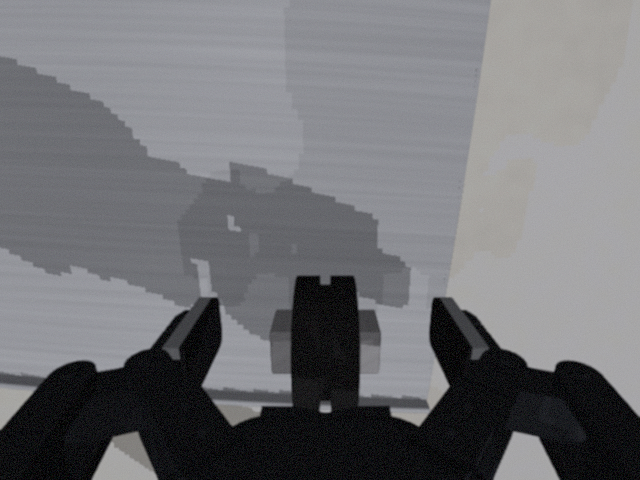

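{"name": "move_arm", "arguments": {"rows": [{"tx": 0,"ty": 0,"tz": -0.03,"ax": 0,"ay": 0,"az": 0,"jaw": 0},{"tx": 0,"ty": 0,"tz": -0.04,"ax": 0,"ay": 0,"az": 0,"jaw": 0},{"tx": 0.03,"ty": -0.02,"tz": -0.03,"ax": 0,"ay": 0,"az": 0,"jaw": 0},{"tx": 0.04,"ty": -0.025,"tz": 0,"ax": 0,"ay": 0,"az": 0,"jaw": 0},{"tx": 0.04,"ty": -0.025,"tz": 0,"ax": 0,"ay": 0,"az": 0,"jaw": 0},{"tx": 0.04,"ty": -0.018,"tz": 0,"ax": 0,"ay": 0,"az": 0,"jaw": 0},{"tx": 0,"ty": 0,"tz": 0,"ax": 0,"ay": 0,"az": 0,"jaw": 0},{"tx": 0,"ty": 0,"tz": 0,"ax": 0,"ay": 0,"az": 0,"jaw": 0}]}}

```text
time: 9.65
tool_pos: [0.4846, 0.0058, 0.1158]
tool_rot: [-0.005, 0.003, 1.0, 0.0]
contact_force: [0.6, -1.5, 0.3]
gripper_width: 1.001
```

```bash
python3 go.py .47 -.002 .15 0; python3 look.py w7 60 400 100 500
```

```text
t 9.65 pos [0.4846 0.0058 0.1158] F [ 0.62 -1.53  0.25] q [-0.14 -0.18  2.04 -0.    1.3  -1.71] w 1.001
turn [ 0.03 -0.61 -0.31] shift now [ 0.0149 -0.0079 -0.034 ] shift in final axes [ 0.0146 -0.0078 -0.0342]
9.65 [0.4846 0.0058 0.1158] [-5.3e-03  2.7e-03  1.0e+00  3.0e-04] [ 0.62 -1.53  0.25]
[463.  354.7] [[0.5687 0.1059 0.037 ]] yaw 8.5 0.0868
[169.5 360.2] [[ 0.5725 -0.108   0.037 ]] yaw -11.7 0.0883
[311.5 223.7] [[ 0.47   -0.0025  0.037 ]] yaw 2.0 0.0509
[142.3 205.7] [[ 0.4575 -0.1103  0.037 ]] yaw -15.7 0.0498
```

View pics/w7.png

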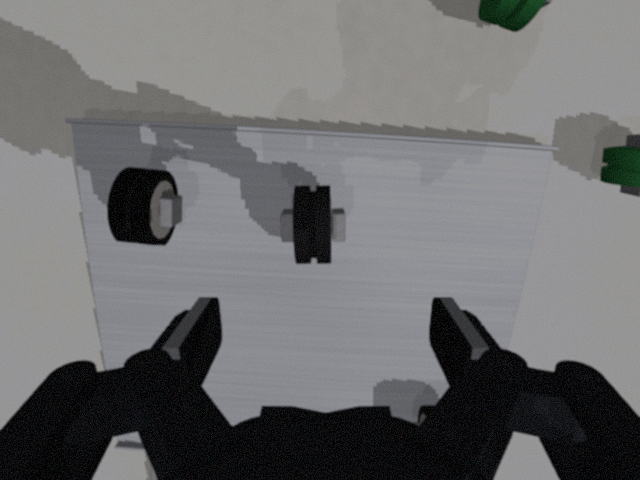

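```bash
python3 yaw.py w7 170 280 280 345;python3 yaw.py w7 155 260 100 180;  python3 go.py .47 -.0025 .0185 -0.5
```

```text
L 0.29
R 0.47
mid 0.38
L -12.72
R -9.48
mid -11.1
t 9.7 pos [0.4844 0.006  0.1154] F [ 0.01 -0.54 -0.03] q [-0.14 -0.18  2.04 -0.    1.3  -1.71] w 0.998
turn [ 0.03 -0.7   0.22] shift now [ 0.0132 -0.0086  0.0971] shift in final axes [ 0.0143 -0.0087  0.0969]
```

{"name": "move_arm", "arguments": {"rows": [{"tx": 0.0135,"ty": -0.0085,"tz": 0.01,"ax": 0,"ay": -0.7,"az": -0.6,"jaw": 0},{"tx": 0,"ty": 0,"tz": 0.025,"ax": 0,"ay": 0,"az": 0,"jaw": 0},{"tx": 0,"ty": 0,"tz": 0.02,"ax": 0,"ay": 0,"az": 0,"jaw": 0},{"tx": 0,"ty": 0,"tz": 0,"ax": 0,"ay": 0,"az": 0,"jaw": 0},{"tx": 0,"ty": 0,"tz": 0,"ax": 0,"ay": 0,"az": 0,"jaw": 0}]}}

```text
time: 10.2
tool_pos: [0.4771, -0.0014, 0.0622]
tool_rot: [0.003, -0.005, 1.0, 0.0]
contact_force: [0.3, 0.0, 0.5]
gripper_width: 1.003
```

```bash
python3 go.py .47 -.0025 .0185 .4; python3 look.py w8 100 400 225 420;python3 yaw.py w8 180 380 270 400
```

```text
t 10.2 pos [ 0.4771 -0.0014  0.0622] F [0.29 0.01 0.53] q [-0.16 -0.14  2.1   0.    1.18 -1.74] w 1.003
turn [0.02 0.36 0.15] shift now [ 0.0074 -0.001   0.0436] shift in final axes [ 0.0071 -0.001   0.0437]
10.2 [ 0.4771 -0.0014  0.0622] [ 3.1e-03 -4.8e-03  1.0e+00  1.0e-04] [0.29 0.01 0.53]
[324.5 265.4] [[ 0.4706 -0.0015  0.037 ]] yaw 1.8 0.0534
L 0.07
R 0.88
mid 0.48
```

{"name": "move_arm", "arguments": {"rows": [{"tx": 0.006,"ty": -0.0006,"tz": 0.012,"ax": 0,"ay": 0.4,"az": 0.1,"jaw": 0},{"tx": 0.001,"ty": 0,"tz": 0.018,"ax": 0,"ay": 0.2,"az": 0,"jaw": 0},{"tx": 0.001,"ty": 0,"tz": 0.008,"ax": 0,"ay": 0.1,"az": 0,"jaw": 0},{"tx": 0,"ty": 0,"tz": 0,"ax": 0,"ay": 0,"az": 0,"jaw": 0},{"tx": 0,"ty": 0,"tz": 0,"ax": 0,"ay": 0,"az": 0,"jaw": 0}]}}

```text
time: 10.75
tool_pos: [0.4717, -0.0022, 0.0256]
tool_rot: [-0.001, -0.004, 1.0, -0.0]
contact_force: [1.4, -0.5, 0.4]
gripper_width: 1.001
```

```bash
python3 go.py .4705 -.002 .0185 .4; python3 look.py w9 160 400 225 420
```

```text
t 10.75 pos [ 0.4717 -0.0022  0.0256] F [ 1.42 -0.5   0.42] q [-0.16 -0.09  2.12 -0.    1.11 -1.74] w 1.001
turn [-0.05 -0.07  0.11] shift now [0.0012 0.0002 0.0071] shift in final axes [0.0012 0.0002 0.0071]
10.75 [ 0.4717 -0.0022  0.0256] [-6.0e-04 -4.4e-03  1.0e+00 -4.0e-04] [ 1.42 -0.5   0.42]
[326.2 313.1] [[ 0.4714 -0.0014  0.037 ]] yaw 2.2 0.0574
```

View pics/w9.png

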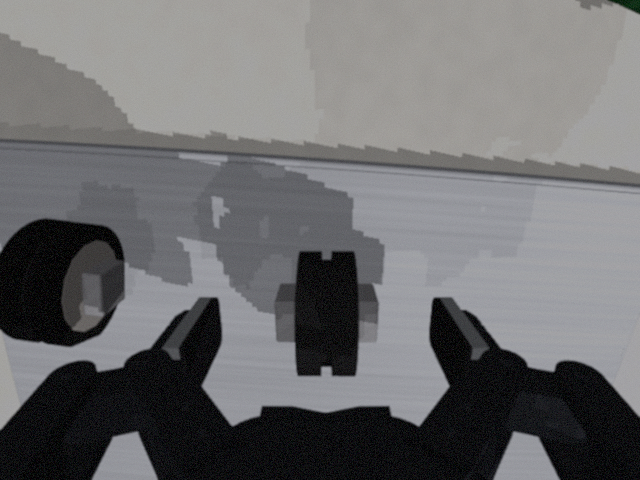

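{"name": "move_arm", "arguments": {"rows": [{"tx": 0.001,"ty": 0.0003,"tz": 0.0075,"ax": 0,"ay": 0,"az": 0.1,"jaw": 0},{"tx": 0,"ty": 0,"tz": 0,"ax": 0,"ay": 0,"az": 0,"jaw": 0}]}}

```text
time: 11.0
tool_pos: [0.4715, -0.002, 0.0188]
tool_rot: [0.001, -0.003, 1.0, -0.001]
contact_force: [0.5, 0.7, 0.2]
gripper_width: 0.999
```

{"name": "move_arm", "arguments": {"rows": [{"tx": 0,"ty": 0,"tz": 0,"ax": 0,"ay": 0,"az": 0,"jaw": 255},{"tx": 0,"ty": 0,"tz": 0,"ax": 0,"ay": 0,"az": 0,"jaw": 255},{"tx": 0,"ty": 0,"tz": 0,"ax": 0,"ay": 0,"az": 0,"jaw": 255}]}}

```text
time: 11.3
tool_pos: [0.472, -0.0021, 0.0194]
tool_rot: [0.001, -0.003, 1.0, -0.001]
contact_force: [0.8, -0.4, -0.7]
gripper_width: 0.512
```

{"name": "move_arm", "arguments": {"rows": [{"tx": 0.0004,"ty": 0,"tz": 0.0006,"ax": 0,"ay": 0.1,"az": 0,"jaw": 255},{"tx": 0.0004,"ty": 0,"tz": 0.0004,"ax": 0,"ay": 0.1,"az": 0,"jaw": 255}]}}

```text
time: 11.5
tool_pos: [0.4722, -0.0022, 0.0194]
tool_rot: [0.0, -0.003, 1.0, -0.001]
contact_force: [0.3, -0.1, 2.9]
gripper_width: 0.456
```

{"name": "move_arm", "arguments": {"rows": [{"tx": 0.0004,"ty": 0,"tz": 0.0004,"ax": 0,"ay": 0.05,"az": 0,"jaw": 255}]}}

```text
time: 11.6
tool_pos: [0.4722, -0.0022, 0.0194]
tool_rot: [0.0, -0.003, 1.0, -0.001]
contact_force: [-0.3, 0.8, 0.9]
gripper_width: 0.453
```

{"name": "move_arm", "arguments": {"rows": [{"tx": 0.0004,"ty": 0,"tz": 0.0008,"ax": 0,"ay": 0.05,"az": 0,"jaw": 255}]}}

```text
time: 11.7
tool_pos: [0.4723, -0.0022, 0.0191]
tool_rot: [0.0, -0.003, 1.0, -0.001]
contact_force: [0.1, 1.6, 4.2]
gripper_width: 0.457
```

{"name": "move_arm", "arguments": {"rows": [{"tx": 0.0004,"ty": 0,"tz": 0.0006,"ax": 0,"ay": 0.05,"az": 0,"jaw": 255}]}}

```text
time: 11.8
tool_pos: [0.4724, -0.0022, 0.019]
tool_rot: [0.0, -0.003, 1.0, -0.001]
contact_force: [0.5, 1.3, 4.5]
gripper_width: 0.454
```

{"name": "move_arm", "arguments": {"rows": [{"tx": -0.005,"ty": 0,"tz": 0.0005,"ax": 0,"ay": 0.05,"az": 0,"jaw": 255}]}}

```text
time: 11.9
tool_pos: [0.4776, -0.0022, 0.019]
tool_rot: [0.0, -0.003, 1.0, -0.001]
contact_force: [-0.2, 1.2, 4.5]
gripper_width: 0.457
```

{"name": "move_arm", "arguments": {"rows": [{"tx": -0.005,"ty": 0,"tz": 0.0004,"ax": 0,"ay": 0.05,"az": 0,"jaw": 255}]}}

```text
time: 12.0
tool_pos: [0.4833, -0.0022, 0.0191]
tool_rot: [0.0, -0.003, 1.0, -0.001]
contact_force: [-0.5, 0.4, 5.4]
gripper_width: 0.46
```

{"name": "move_arm", "arguments": {"rows": [{"tx": -0.005,"ty": 0,"tz": 0.0004,"ax": 0,"ay": 0.05,"az": 0,"jaw": 255}]}}

```text
time: 12.1
tool_pos: [0.4889, -0.0021, 0.019]
tool_rot: [0.0, -0.003, 1.0, -0.001]
contact_force: [0.1, 0.5, 4.5]
gripper_width: 0.455
```

{"name": "move_arm", "arguments": {"rows": [{"tx": -0.005,"ty": 0,"tz": 0.0004,"ax": 0,"ay": 0.05,"az": 0,"jaw": 255}]}}

```text
time: 12.2
tool_pos: [0.4946, -0.0021, 0.0189]
tool_rot: [0.0, -0.003, 1.0, -0.001]
contact_force: [-0.1, 1.0, 5.5]
gripper_width: 0.455
```

{"name": "move_arm", "arguments": {"rows": [{"tx": -0.005,"ty": 0,"tz": 0.0004,"ax": 0,"ay": 0.05,"az": 0,"jaw": 255}]}}

```text
time: 12.3
tool_pos: [0.5004, -0.0021, 0.0189]
tool_rot: [-0.0, -0.003, 1.0, -0.001]
contact_force: [-0.5, 1.1, 5.8]
gripper_width: 0.453
```

{"name": "move_arm", "arguments": {"rows": [{"tx": -0.005,"ty": 0,"tz": 0.0004,"ax": 0,"ay": 0.05,"az": 0,"jaw": 255}]}}

```text
time: 12.4
tool_pos: [0.5062, -0.002, 0.0188]
tool_rot: [-0.0, -0.003, 1.0, -0.001]
contact_force: [-1.0, 0.4, 6.0]
gripper_width: 0.452
```

{"name": "move_arm", "arguments": {"rows": [{"tx": -0.005,"ty": 0,"tz": 0.0004,"ax": 0,"ay": 0.05,"az": 0,"jaw": 255}]}}

```text
time: 12.5
tool_pos: [0.5122, -0.002, 0.0189]
tool_rot: [-0.0, -0.003, 1.0, -0.001]
contact_force: [0.3, 1.2, 7.3]
gripper_width: 0.451
```

{"name": "move_arm", "arguments": {"rows": [{"tx": -0.005,"ty": 0,"tz": 0.0004,"ax": 0,"ay": 0.05,"az": 0,"jaw": 255}]}}

```text
time: 12.6
tool_pos: [0.5181, -0.0019, 0.0189]
tool_rot: [-0.0, -0.003, 1.0, -0.001]
contact_force: [0.3, 0.4, 6.2]
gripper_width: 0.456
```

{"name": "move_arm", "arguments": {"rows": [{"tx": -0.005,"ty": 0,"tz": 0.0004,"ax": 0,"ay": 0.05,"az": 0,"jaw": 255}]}}

```text
time: 12.7
tool_pos: [0.524, -0.0019, 0.0189]
tool_rot: [-0.0, -0.003, 1.0, -0.001]
contact_force: [-0.5, 0.4, 6.3]
gripper_width: 0.455
```

{"name": "move_arm", "arguments": {"rows": [{"tx": -0.005,"ty": 0,"tz": 0.0004,"ax": 0,"ay": 0.05,"az": 0,"jaw": 255}]}}

```text
time: 12.8
tool_pos: [0.53, -0.0019, 0.0189]
tool_rot: [-0.0, -0.003, 1.0, -0.001]
contact_force: [-0.7, 0.6, 5.3]
gripper_width: 0.452
```

{"name": "move_arm", "arguments": {"rows": [{"tx": -0.005,"ty": 0,"tz": 0.0004,"ax": 0,"ay": 0.05,"az": 0,"jaw": 255}]}}

```text
time: 12.9
tool_pos: [0.5359, -0.0018, 0.0189]
tool_rot: [-0.0, -0.003, 1.0, -0.001]
contact_force: [0.0, -0.3, 6.2]
gripper_width: 0.455
```

{"name": "move_arm", "arguments": {"rows": [{"tx": -0.005,"ty": 0,"tz": 0.0004,"ax": 0,"ay": 0.05,"az": 0,"jaw": 255}]}}

```text
time: 13.0
tool_pos: [0.5418, -0.0018, 0.0189]
tool_rot: [-0.0, -0.003, 1.0, -0.001]
contact_force: [-0.9, 0.3, 5.9]
gripper_width: 0.456
```

{"name": "move_arm", "arguments": {"rows": [{"tx": -0.005,"ty": 0,"tz": 0.0004,"ax": 0,"ay": 0.05,"az": 0,"jaw": 255}]}}

```text
time: 13.1
tool_pos: [0.5478, -0.0017, 0.0189]
tool_rot: [-0.0, -0.003, 1.0, -0.001]
contact_force: [0.1, 1.2, 5.8]
gripper_width: 0.457
```

{"name": "move_arm", "arguments": {"rows": [{"tx": -0.005,"ty": 0,"tz": 0.0004,"ax": 0,"ay": 0.05,"az": 0,"jaw": 255}]}}

```text
time: 13.2
tool_pos: [0.5537, -0.0017, 0.0189]
tool_rot: [-0.001, -0.003, 1.0, -0.001]
contact_force: [0.0, 0.1, 5.8]
gripper_width: 0.459
```

{"name": "move_arm", "arguments": {"rows": [{"tx": -0.005,"ty": 0,"tz": 0.0004,"ax": 0,"ay": 0.05,"az": 0,"jaw": 255}]}}

```text
time: 13.3
tool_pos: [0.5596, -0.0017, 0.0189]
tool_rot: [-0.001, -0.003, 1.0, -0.001]
contact_force: [-0.5, 0.9, 6.2]
gripper_width: 0.455
```

{"name": "move_arm", "arguments": {"rows": [{"tx": -0.005,"ty": 0,"tz": 0.0004,"ax": 0,"ay": 0.05,"az": 0,"jaw": 255}]}}

```text
time: 13.4
tool_pos: [0.5655, -0.0016, 0.0189]
tool_rot: [-0.001, -0.003, 1.0, -0.001]
contact_force: [0.8, 0.6, 6.9]
gripper_width: 0.453
```

{"name": "move_arm", "arguments": {"rows": [{"tx": -0.005,"ty": 0,"tz": 0.0004,"ax": 0,"ay": 0.05,"az": 0,"jaw": 255}]}}

```text
time: 13.5
tool_pos: [0.5715, -0.0016, 0.0189]
tool_rot: [-0.001, -0.003, 1.0, -0.001]
contact_force: [0.1, 0.6, 6.3]
gripper_width: 0.457
```

{"name": "move_arm", "arguments": {"rows": [{"tx": -0.005,"ty": 0,"tz": 0.0004,"ax": 0,"ay": 0.05,"az": 0,"jaw": 255}]}}

```text
time: 13.6
tool_pos: [0.5775, -0.0015, 0.0189]
tool_rot: [-0.001, -0.003, 1.0, -0.001]
contact_force: [-0.7, 0.5, 5.3]
gripper_width: 0.45
```

{"name": "move_arm", "arguments": {"rows": [{"tx": -0.005,"ty": 0,"tz": 0.0004,"ax": 0,"ay": 0.05,"az": 0,"jaw": 255}]}}

```text
time: 13.7
tool_pos: [0.5834, -0.0015, 0.0189]
tool_rot: [-0.001, -0.004, 1.0, -0.001]
contact_force: [-0.4, 1.6, 5.2]
gripper_width: 0.457
```

{"name": "move_arm", "arguments": {"rows": [{"tx": -0.005,"ty": 0,"tz": 0.0004,"ax": 0,"ay": 0.05,"az": 0,"jaw": 255}]}}

```text
time: 13.8
tool_pos: [0.5893, -0.0015, 0.0189]
tool_rot: [-0.001, -0.004, 1.0, -0.001]
contact_force: [-0.5, 1.5, 5.5]
gripper_width: 0.454
```

{"name": "move_arm", "arguments": {"rows": [{"tx": -0.005,"ty": 0,"tz": 0.0004,"ax": 0,"ay": 0.05,"az": 0,"jaw": 255}]}}

```text
time: 13.9
tool_pos: [0.5952, -0.0014, 0.0189]
tool_rot: [-0.001, -0.004, 1.0, -0.001]
contact_force: [-0.2, 0.4, 6.3]
gripper_width: 0.456
```

{"name": "move_arm", "arguments": {"rows": [{"tx": -0.005,"ty": 0,"tz": 0.0004,"ax": 0,"ay": 0.05,"az": 0,"jaw": 255}]}}

```text
time: 14.0
tool_pos: [0.6012, -0.0014, 0.0189]
tool_rot: [-0.001, -0.004, 1.0, -0.001]
contact_force: [-0.4, 0.5, 5.4]
gripper_width: 0.455
```

{"name": "move_arm", "arguments": {"rows": [{"tx": -0.005,"ty": 0,"tz": 0.0004,"ax": 0,"ay": 0.05,"az": 0,"jaw": 255}]}}

```text
time: 14.1
tool_pos: [0.6071, -0.0013, 0.0189]
tool_rot: [-0.001, -0.004, 1.0, -0.001]
contact_force: [-0.0, 1.3, 5.9]
gripper_width: 0.457
```

{"name": "move_arm", "arguments": {"rows": [{"tx": -0.005,"ty": 0,"tz": 0.0004,"ax": 0,"ay": 0.05,"az": 0,"jaw": 255}]}}

```text
time: 14.2
tool_pos: [0.613, -0.0013, 0.0189]
tool_rot: [-0.001, -0.004, 1.0, -0.001]
contact_force: [1.2, 0.6, 5.4]
gripper_width: 0.456
```

{"name": "move_arm", "arguments": {"rows": [{"tx": -0.005,"ty": 0,"tz": 0.0004,"ax": 0,"ay": 0.05,"az": 0,"jaw": 255}]}}

```text
time: 14.3
tool_pos: [0.6189, -0.0013, 0.0189]
tool_rot: [-0.001, -0.004, 1.0, -0.001]
contact_force: [-0.5, 0.8, 6.4]
gripper_width: 0.452
```

{"name": "move_arm", "arguments": {"rows": [{"tx": -0.005,"ty": 0,"tz": 0.0004,"ax": 0,"ay": 0.05,"az": 0,"jaw": 255}]}}

```text
time: 14.4
tool_pos: [0.6249, -0.0012, 0.0189]
tool_rot: [-0.001, -0.004, 1.0, -0.001]
contact_force: [0.1, -0.3, 6.2]
gripper_width: 0.453
```

{"name": "move_arm", "arguments": {"rows": [{"tx": -0.005,"ty": 0,"tz": 0.0004,"ax": 0,"ay": 0.05,"az": 0,"jaw": 255}]}}

```text
time: 14.5
tool_pos: [0.6308, -0.0011, 0.0189]
tool_rot: [-0.001, -0.004, 1.0, -0.001]
contact_force: [-0.4, 0.4, 4.9]
gripper_width: 0.457
```

{"name": "move_arm", "arguments": {"rows": [{"tx": -0.005,"ty": 0,"tz": 0.0004,"ax": 0,"ay": 0.05,"az": 0,"jaw": 255}]}}

```text
time: 14.6
tool_pos: [0.6367, -0.0011, 0.0189]
tool_rot: [-0.001, -0.004, 1.0, -0.001]
contact_force: [-0.6, 0.5, 6.0]
gripper_width: 0.459
```

{"name": "move_arm", "arguments": {"rows": [{"tx": -0.005,"ty": 0,"tz": 0.0004,"ax": 0,"ay": 0.05,"az": 0,"jaw": 255}]}}

```text
time: 14.7
tool_pos: [0.6427, -0.0011, 0.0189]
tool_rot: [-0.001, -0.004, 1.0, -0.001]
contact_force: [-0.4, 1.1, 6.3]
gripper_width: 0.458
```

{"name": "move_arm", "arguments": {"rows": [{"tx": 0.001,"ty": 0,"tz": 0.0002,"ax": 0,"ay": 0,"az": 0,"jaw": 255},{"tx": 0.0005,"ty": 0,"tz": 0.0001,"ax": 0,"ay": 0,"az": 0,"jaw": 255},{"tx": 0.0004,"ty": 0,"tz": 0.0001,"ax": 0,"ay": 0,"az": 0,"jaw": 255}]}}

```text
time: 15.0
tool_pos: [0.6425, -0.0011, 0.019]
tool_rot: [0.0, -0.004, 1.0, -0.001]
contact_force: [0.1, 0.1, 5.9]
gripper_width: 0.451
```

{"name": "move_arm", "arguments": {"rows": [{"tx": 0.0003,"ty": 0,"tz": 0,"ax": 0,"ay": 0,"az": 0,"jaw": 0},{"tx": 0,"ty": 0,"tz": 0,"ax": 0,"ay": 0,"az": 0,"jaw": 0},{"tx": 0,"ty": 0,"tz": 0,"ax": 0,"ay": 0,"az": 0,"jaw": 0},{"tx": 0,"ty": 0,"tz": 0,"ax": 0,"ay": 0,"az": 0,"jaw": 0}]}}

```text
time: 15.4
tool_pos: [0.6381, -0.0011, 0.0148]
tool_rot: [-0.004, -0.004, 1.0, -0.001]
contact_force: [0.4, -0.1, -0.1]
gripper_width: 0.996
```

```bash
python3 look.py w10 160 430 225 420
```

```text
15.4 [ 0.6381 -0.0011  0.0148] [-0.0038 -0.0039  1.     -0.0014] [ 0.43 -0.11 -0.14]
[320.1 418.8] [[ 0.6821 -0.0025  0.037 ]] yaw -89.4 0.0812
[324.9 337. ] [[ 0.6423 -0.0008  0.037 ]] yaw 2.2 0.0593
```

View pics/w10.png

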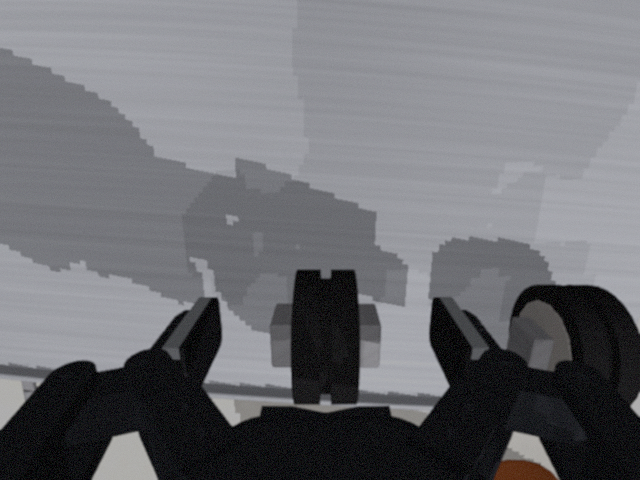

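{"name": "move_arm", "arguments": {"rows": [{"tx": 0,"ty": 0,"tz": -0.03,"ax": 0,"ay": 0,"az": 0,"jaw": 0},{"tx": 0,"ty": 0,"tz": -0.04,"ax": 0,"ay": 0,"az": 0,"jaw": 0},{"tx": 0.03,"ty": -0.02,"tz": -0.03,"ax": 0,"ay": -0.2,"az": 0,"jaw": 0},{"tx": 0.04,"ty": -0.025,"tz": 0,"ax": 0,"ay": -0.2,"az": 0,"jaw": 0},{"tx": 0.04,"ty": -0.025,"tz": 0,"ax": 0,"ay": 0,"az": 4,"jaw": 0},{"tx": 0.04,"ty": -0.022,"tz": 0,"ax": 0,"ay": 0,"az": 4,"jaw": 0},{"tx": 0.01,"ty": 0,"tz": 0,"ax": 0,"ay": 0,"az": 0,"jaw": 0},{"tx": 0,"ty": 0,"tz": 0,"ax": 0,"ay": 0,"az": 0,"jaw": 0},{"tx": 0,"ty": 0,"tz": 0,"ax": 0,"ay": 0,"az": 0,"jaw": 0}]}}

```text
time: 16.35
tool_pos: [0.4719, -0.093, 0.1179]
tool_rot: [-0.001, 0.068, 0.998, -0.003]
contact_force: [-0.2, 0.3, -0.9]
gripper_width: 1.002
```

```bash
python3 go.py .4575 -.1103 .0185 -8; python3 look.py w11 60 400 225 420
```

```text
t 16.35 pos [ 0.4719 -0.093   0.1179] F [-0.17  0.26 -0.87] q [-0.35 -0.2   2.05 -0.01  1.29 -1.78] w 1.002
turn [-0.33 -0.09  0.18] shift now [ 0.0118 -0.0186  0.0995] shift in final axes [ 0.0119 -0.0192  0.0994]
16.35 [ 0.4719 -0.093   0.1179] [-0.001   0.0682  0.9977 -0.0028] [-0.17  0.26 -0.87]
[295.6 225.2] [[ 0.4572 -0.1103  0.037 ]] yaw -7.3 0.0494
```

View pics/w11.png

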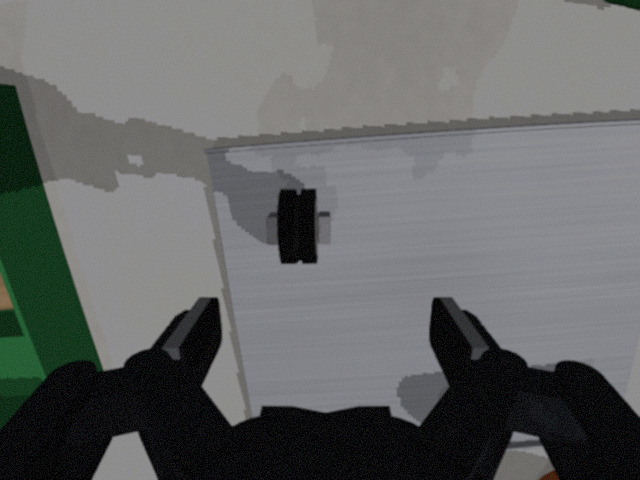

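```bash
python3 yaw.py w11 175 280 265 330
```

```text
L -5.07
R -7.25
mid -6.19
```

{"name": "move_arm", "arguments": {"rows": [{"tx": 0.0115,"ty": -0.0185,"tz": 0.01,"ax": -0.3,"ay": 0,"az": 0,"jaw": 0},{"tx": 0,"ty": 0,"tz": 0.025,"ax": 0,"ay": 0,"az": 0,"jaw": 0},{"tx": 0,"ty": 0,"tz": 0.02,"ax": 0,"ay": 0,"az": 0,"jaw": 0},{"tx": 0,"ty": 0,"tz": 0,"ax": 0,"ay": 0,"az": 0,"jaw": 0},{"tx": 0,"ty": 0,"tz": 0,"ax": 0,"ay": 0,"az": 0,"jaw": 0}]}}

```text
time: 16.9
tool_pos: [0.4637, -0.1097, 0.0635]
tool_rot: [0.001, 0.065, 0.998, -0.0]
contact_force: [0.2, -0.7, -0.0]
gripper_width: 0.996
```

```bash
python3 go.py .4575 -.1105 .0185 -7.9; python3 look.py w12 100 400 225 420;python3 yaw.py w12 180 380 270 400
```

```text
t 16.9 pos [ 0.4637 -0.1097  0.0635] F [ 0.25 -0.74 -0.03] q [-0.39 -0.14  2.09 -0.    1.18 -1.83] w 0.996
turn [-0.04  0.12  0.43] shift now [ 0.0061 -0.0016  0.045 ] shift in final axes [ 0.006  -0.0017  0.045 ]
16.9 [ 0.4637 -0.1097  0.0635] [ 1.000e-03  6.510e-02  9.979e-01 -5.000e-04] [ 0.25 -0.74 -0.03]
[326.7 266.6] [[ 0.4584 -0.1078  0.037 ]] yaw -5.9 0.0531
L -7.02
R -8.4
mid -7.73
```

{"name": "move_arm", "arguments": {"rows": [{"tx": 0.005,"ty": 0.0005,"tz": 0.012,"ax": 0,"ay": 0.2,"az": 0,"jaw": 0},{"tx": 0.001,"ty": 0,"tz": 0.018,"ax": 0,"ay": 0.2,"az": 0,"jaw": 0},{"tx": 0.001,"ty": 0,"tz": 0.008,"ax": 0,"ay": 0.1,"az": 0,"jaw": 0},{"tx": 0,"ty": 0,"tz": 0,"ax": 0,"ay": 0,"az": 0,"jaw": 0},{"tx": 0,"ty": 0,"tz": 0,"ax": 0,"ay": 0,"az": 0,"jaw": 0}]}}

```text
time: 17.45
tool_pos: [0.4591, -0.1084, 0.0269]
tool_rot: [-0.001, 0.064, 0.998, -0.001]
contact_force: [0.9, -0.7, 0.5]
gripper_width: 0.998
```

```bash
python3 go.py .458 -.1092 .0185 -7.5; python3 look.py w13 160 400 225 420
```

```text
t 17.45 pos [ 0.4591 -0.1084  0.0269] F [ 0.89 -0.67  0.52] q [-0.39 -0.09  2.12 -0.    1.11 -1.83] w 0.998
turn [-0.13 -0.09  0.14] shift now [ 0.001  -0.0009  0.0084] shift in final axes [ 0.001  -0.0009  0.0084]
17.45 [ 0.4591 -0.1084  0.0269] [-8.000e-04  6.420e-02  9.979e-01 -1.100e-03] [ 0.89 -0.67  0.52]
[324.1 313.2] [[ 0.4595 -0.1085  0.037 ]] yaw -5.8 0.0574
```

View pics/w13.png

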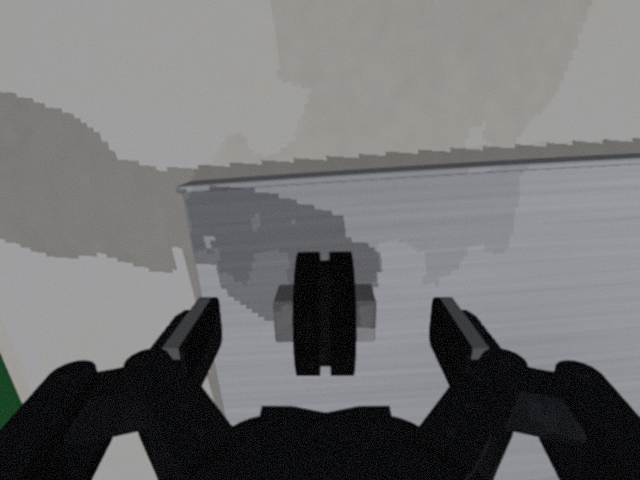

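{"name": "move_arm", "arguments": {"rows": [{"tx": 0.0008,"ty": -0.0003,"tz": 0.0088,"ax": -0.1,"ay": 0,"az": 0.1,"jaw": 0},{"tx": 0,"ty": 0,"tz": 0,"ax": 0,"ay": 0,"az": 0,"jaw": 0}]}}

```text
time: 17.7
tool_pos: [0.4591, -0.109, 0.0187]
tool_rot: [0.0, 0.065, 0.998, -0.001]
contact_force: [-1.0, 0.2, -0.7]
gripper_width: 0.999
```

{"name": "move_arm", "arguments": {"rows": [{"tx": 0,"ty": 0,"tz": 0,"ax": 0,"ay": 0,"az": 0,"jaw": 255},{"tx": 0.0003,"ty": 0,"tz": 0,"ax": 0,"ay": 0,"az": 0,"jaw": 255},{"tx": 0.0003,"ty": 0,"tz": 0.0001,"ax": 0,"ay": 0,"az": 0,"jaw": 255}]}}

```text
time: 18.0
tool_pos: [0.4589, -0.1092, 0.0191]
tool_rot: [0.001, 0.065, 0.998, -0.001]
contact_force: [0.4, -0.4, 0.5]
gripper_width: 0.513
```

{"name": "move_arm", "arguments": {"rows": [{"tx": 0.0004,"ty": 0,"tz": 0.0005,"ax": 0,"ay": 0.1,"az": 0,"jaw": 255},{"tx": 0.0004,"ty": 0,"tz": 0.0004,"ax": 0,"ay": 0.1,"az": 0,"jaw": 255}]}}

```text
time: 18.2
tool_pos: [0.459, -0.1093, 0.0192]
tool_rot: [0.0, 0.065, 0.998, -0.001]
contact_force: [0.1, 0.8, 1.0]
gripper_width: 0.449
```

{"name": "move_arm", "arguments": {"rows": [{"tx": 0.0004,"ty": 0,"tz": 0.0008,"ax": 0,"ay": 0.05,"az": 0,"jaw": 255}]}}

```text
time: 18.3
tool_pos: [0.4591, -0.1093, 0.019]
tool_rot: [0.0, 0.065, 0.998, -0.001]
contact_force: [-0.1, 0.2, 3.1]
gripper_width: 0.453
```

{"name": "move_arm", "arguments": {"rows": [{"tx": 0.0004,"ty": 0,"tz": 0.0006,"ax": 0,"ay": 0.05,"az": 0,"jaw": 255}]}}

```text
time: 18.4
tool_pos: [0.4592, -0.1094, 0.0189]
tool_rot: [0.0, 0.065, 0.998, -0.001]
contact_force: [0.3, 1.3, 4.0]
gripper_width: 0.454
```

{"name": "move_arm", "arguments": {"rows": [{"tx": 0.0004,"ty": 0,"tz": 0.0005,"ax": 0,"ay": 0.05,"az": 0,"jaw": 255}]}}

```text
time: 18.5
tool_pos: [0.4593, -0.1094, 0.0189]
tool_rot: [0.0, 0.065, 0.998, -0.001]
contact_force: [-0.1, 1.0, 4.7]
gripper_width: 0.456
```

{"name": "move_arm", "arguments": {"rows": [{"tx": -0.005,"ty": 0,"tz": 0.0005,"ax": 0,"ay": 0.05,"az": 0,"jaw": 255}]}}

```text
time: 18.6
tool_pos: [0.4644, -0.1101, 0.0187]
tool_rot: [-0.0, 0.065, 0.998, -0.001]
contact_force: [-0.2, 1.1, 5.4]
gripper_width: 0.455
```

{"name": "move_arm", "arguments": {"rows": [{"tx": -0.005,"ty": 0,"tz": 0.0004,"ax": 0,"ay": 0.05,"az": 0,"jaw": 255}]}}

```text
time: 18.7
tool_pos: [0.47, -0.1108, 0.0188]
tool_rot: [-0.0, 0.065, 0.998, -0.001]
contact_force: [-0.6, 1.3, 5.4]
gripper_width: 0.456
```

{"name": "move_arm", "arguments": {"rows": [{"tx": -0.005,"ty": 0,"tz": 0.0004,"ax": 0,"ay": 0.05,"az": 0,"jaw": 255}]}}

```text
time: 18.8
tool_pos: [0.4755, -0.1115, 0.0188]
tool_rot: [-0.0, 0.065, 0.998, -0.001]
contact_force: [-0.1, 1.8, 5.1]
gripper_width: 0.458
```

{"name": "move_arm", "arguments": {"rows": [{"tx": -0.005,"ty": 0,"tz": 0.0004,"ax": 0,"ay": 0.05,"az": 0,"jaw": 255}]}}

```text
time: 18.9
tool_pos: [0.4812, -0.1123, 0.0187]
tool_rot: [-0.0, 0.065, 0.998, -0.001]
contact_force: [0.6, 0.8, 4.8]
gripper_width: 0.455
```

{"name": "move_arm", "arguments": {"rows": [{"tx": -0.005,"ty": 0,"tz": 0.0004,"ax": 0,"ay": 0.05,"az": 0,"jaw": 255}]}}

```text
time: 19.0
tool_pos: [0.4869, -0.1131, 0.0187]
tool_rot: [-0.0, 0.065, 0.998, -0.001]
contact_force: [0.1, 1.2, 5.3]
gripper_width: 0.452
```

{"name": "move_arm", "arguments": {"rows": [{"tx": -0.005,"ty": 0,"tz": 0.0004,"ax": 0,"ay": 0.05,"az": 0,"jaw": 255}]}}

```text
time: 19.1
tool_pos: [0.4927, -0.1139, 0.0187]
tool_rot: [-0.0, 0.065, 0.998, -0.001]
contact_force: [-1.1, 1.8, 5.4]
gripper_width: 0.458
```

{"name": "move_arm", "arguments": {"rows": [{"tx": -0.005,"ty": 0,"tz": 0.0004,"ax": 0,"ay": 0.05,"az": 0,"jaw": 255}]}}

```text
time: 19.2
tool_pos: [0.4987, -0.1146, 0.0187]
tool_rot: [-0.0, 0.065, 0.998, -0.001]
contact_force: [0.5, 1.4, 4.1]
gripper_width: 0.455
```

{"name": "move_arm", "arguments": {"rows": [{"tx": -0.005,"ty": 0,"tz": 0.0004,"ax": 0,"ay": 0.05,"az": 0,"jaw": 255}]}}

```text
time: 19.3
tool_pos: [0.504, -0.1153, 0.0181]
tool_rot: [-0.001, 0.065, 0.998, -0.001]
contact_force: [0.5, 0.3, 0.4]
gripper_width: 0.459
```

{"name": "move_arm", "arguments": {"rows": [{"tx": -0.005,"ty": 0,"tz": 0.0004,"ax": 0,"ay": 0.05,"az": 0,"jaw": 255}]}}

```text
time: 19.4
tool_pos: [0.5086, -0.1159, 0.0171]
tool_rot: [-0.002, 0.065, 0.998, -0.001]
contact_force: [-2.9, 0.3, 9.3]
gripper_width: 0.456
```

{"name": "move_arm", "arguments": {"rows": [{"tx": -0.005,"ty": 0,"tz": 0.0004,"ax": 0,"ay": 0.05,"az": 0,"jaw": 255}]}}

```text
time: 19.5
tool_pos: [0.5142, -0.1167, 0.0175]
tool_rot: [-0.003, 0.065, 0.998, -0.001]
contact_force: [-2.1, 1.4, 12.9]
gripper_width: 0.453
```

{"name": "move_arm", "arguments": {"rows": [{"tx": -0.005,"ty": 0,"tz": 0.0004,"ax": 0,"ay": 0.05,"az": 0,"jaw": 255}]}}

```text
time: 19.6
tool_pos: [0.5207, -0.1176, 0.0184]
tool_rot: [-0.002, 0.065, 0.998, -0.001]
contact_force: [0.1, 2.5, 7.9]
gripper_width: 0.453
```

{"name": "move_arm", "arguments": {"rows": [{"tx": -0.005,"ty": 0,"tz": 0.0004,"ax": 0,"ay": 0.05,"az": 0,"jaw": 255}]}}

```text
time: 19.7
tool_pos: [0.5269, -0.1184, 0.0189]
tool_rot: [-0.002, 0.065, 0.998, -0.001]
contact_force: [0.7, 1.1, 5.3]
gripper_width: 0.454
```

{"name": "move_arm", "arguments": {"rows": [{"tx": -0.005,"ty": 0,"tz": 0.0004,"ax": 0,"ay": 0.05,"az": 0,"jaw": 255}]}}

```text
time: 19.8
tool_pos: [0.5327, -0.1192, 0.0189]
tool_rot: [-0.002, 0.065, 0.998, -0.001]
contact_force: [0.3, 1.6, 3.8]
gripper_width: 0.455
```

{"name": "move_arm", "arguments": {"rows": [{"tx": -0.005,"ty": 0,"tz": 0.0004,"ax": 0,"ay": 0.05,"az": 0,"jaw": 255}]}}

```text
time: 19.9
tool_pos: [0.5384, -0.1199, 0.0187]
tool_rot: [-0.002, 0.065, 0.998, -0.001]
contact_force: [-0.2, 1.2, 5.1]
gripper_width: 0.459
```

{"name": "move_arm", "arguments": {"rows": [{"tx": -0.005,"ty": 0,"tz": 0.0004,"ax": 0,"ay": 0,"az": 0,"jaw": 255}]}}

```text
time: 20.0
tool_pos: [0.5441, -0.1207, 0.0186]
tool_rot: [-0.002, 0.065, 0.998, -0.001]
contact_force: [0.2, 1.7, 6.3]
gripper_width: 0.455
```

{"name": "move_arm", "arguments": {"rows": [{"tx": -0.005,"ty": 0,"tz": 0.0004,"ax": 0,"ay": 0,"az": 0,"jaw": 255}]}}

```text
time: 20.1
tool_pos: [0.5499, -0.1215, 0.0185]
tool_rot: [-0.002, 0.065, 0.998, -0.001]
contact_force: [0.2, 1.6, 5.9]
gripper_width: 0.457
```

{"name": "move_arm", "arguments": {"rows": [{"tx": -0.005,"ty": 0,"tz": 0.0004,"ax": 0,"ay": 0.05,"az": 0,"jaw": 255}]}}

```text
time: 20.2
tool_pos: [0.5557, -0.1223, 0.0186]
tool_rot: [-0.002, 0.065, 0.998, -0.001]
contact_force: [0.7, 1.5, 6.1]
gripper_width: 0.455
```

{"name": "move_arm", "arguments": {"rows": [{"tx": -0.005,"ty": 0,"tz": 0.0004,"ax": 0,"ay": 0.05,"az": 0,"jaw": 255}]}}

```text
time: 20.3
tool_pos: [0.5615, -0.123, 0.0186]
tool_rot: [-0.002, 0.065, 0.998, -0.001]
contact_force: [-0.3, 1.5, 5.5]
gripper_width: 0.453
```

{"name": "move_arm", "arguments": {"rows": [{"tx": -0.005,"ty": 0,"tz": 0.0004,"ax": 0,"ay": 0.05,"az": 0,"jaw": 255}]}}

```text
time: 20.4
tool_pos: [0.5673, -0.1238, 0.0186]
tool_rot: [-0.002, 0.065, 0.998, -0.001]
contact_force: [-0.4, 1.5, 5.7]
gripper_width: 0.459
```

{"name": "move_arm", "arguments": {"rows": [{"tx": -0.005,"ty": 0,"tz": 0.0004,"ax": 0,"ay": 0.05,"az": 0,"jaw": 255}]}}

```text
time: 20.5
tool_pos: [0.5731, -0.1246, 0.0186]
tool_rot: [-0.002, 0.065, 0.998, -0.001]
contact_force: [-0.4, 1.2, 6.2]
gripper_width: 0.453
```

{"name": "move_arm", "arguments": {"rows": [{"tx": -0.005,"ty": 0,"tz": 0.0004,"ax": 0,"ay": 0.05,"az": 0,"jaw": 255}]}}

```text
time: 20.6
tool_pos: [0.5789, -0.1254, 0.0186]
tool_rot: [-0.002, 0.065, 0.998, -0.001]
contact_force: [0.4, 1.1, 6.4]
gripper_width: 0.45
```

{"name": "move_arm", "arguments": {"rows": [{"tx": -0.005,"ty": 0,"tz": 0.0004,"ax": 0,"ay": 0.05,"az": 0,"jaw": 255}]}}

```text
time: 20.7
tool_pos: [0.5847, -0.1261, 0.0186]
tool_rot: [-0.002, 0.065, 0.998, -0.001]
contact_force: [0.7, 1.6, 5.6]
gripper_width: 0.448
```

{"name": "move_arm", "arguments": {"rows": [{"tx": -0.005,"ty": 0,"tz": 0.0004,"ax": 0,"ay": 0.05,"az": 0,"jaw": 255}]}}

```text
time: 20.8
tool_pos: [0.5906, -0.1269, 0.0186]
tool_rot: [-0.002, 0.065, 0.998, -0.001]
contact_force: [-0.8, 1.0, 6.4]
gripper_width: 0.453
```

{"name": "move_arm", "arguments": {"rows": [{"tx": -0.005,"ty": 0,"tz": 0.0004,"ax": 0,"ay": 0.05,"az": 0,"jaw": 255}]}}

```text
time: 20.9
tool_pos: [0.5963, -0.1277, 0.0186]
tool_rot: [-0.002, 0.065, 0.998, -0.001]
contact_force: [-0.7, 1.1, 6.6]
gripper_width: 0.457
```

{"name": "move_arm", "arguments": {"rows": [{"tx": -0.005,"ty": 0,"tz": 0.0004,"ax": 0,"ay": 0.05,"az": 0,"jaw": 255}]}}

```text
time: 21.0
tool_pos: [0.6021, -0.1285, 0.0186]
tool_rot: [-0.002, 0.065, 0.998, -0.001]
contact_force: [0.3, 1.0, 6.2]
gripper_width: 0.459
```

{"name": "move_arm", "arguments": {"rows": [{"tx": -0.005,"ty": 0,"tz": 0.0004,"ax": 0,"ay": 0.05,"az": 0,"jaw": 255}]}}

```text
time: 21.1
tool_pos: [0.6079, -0.1292, 0.0186]
tool_rot: [-0.002, 0.065, 0.998, -0.001]
contact_force: [0.6, 1.5, 5.8]
gripper_width: 0.457
```

{"name": "move_arm", "arguments": {"rows": [{"tx": -0.005,"ty": 0,"tz": 0.0004,"ax": 0,"ay": 0.05,"az": 0,"jaw": 255}]}}

```text
time: 21.2
tool_pos: [0.6137, -0.13, 0.0186]
tool_rot: [-0.003, 0.065, 0.998, -0.001]
contact_force: [-0.6, 2.6, 5.7]
gripper_width: 0.456
```

{"name": "move_arm", "arguments": {"rows": [{"tx": -0.005,"ty": 0,"tz": 0.0004,"ax": 0,"ay": 0.05,"az": 0,"jaw": 255}]}}

```text
time: 21.3
tool_pos: [0.6195, -0.1308, 0.0186]
tool_rot: [-0.003, 0.065, 0.998, -0.001]
contact_force: [-1.3, 0.3, 6.3]
gripper_width: 0.452
```

{"name": "move_arm", "arguments": {"rows": [{"tx": -0.004,"ty": 0,"tz": 0.0004,"ax": 0,"ay": 0.05,"az": 0,"jaw": 255}]}}

```text
time: 21.4
tool_pos: [0.6244, -0.1314, 0.0186]
tool_rot: [-0.003, 0.065, 0.998, -0.001]
contact_force: [0.0, 0.7, 6.1]
gripper_width: 0.456
```

{"name": "move_arm", "arguments": {"rows": [{"tx": 0,"ty": 0,"tz": -0.02,"ax": 0,"ay": 0,"az": 0,"jaw": 255},{"tx": 0,"ty": 0,"tz": -0.04,"ax": 0,"ay": 0,"az": 0,"jaw": 255},{"tx": 0,"ty": 0,"tz": -0.04,"ax": 0,"ay": 0,"az": 0,"jaw": 255},{"tx": 0.005,"ty": -0.02,"tz": -0.02,"ax": 0,"ay": 0,"az": 0,"jaw": 255},{"tx": 0,"ty": 0,"tz": 0,"ax": 0,"ay": 0,"az": 0,"jaw": 255},{"tx": 0,"ty": 0,"tz": 0,"ax": 0,"ay": 0,"az": 0,"jaw": 255}]}}

```text
time: 22.0
tool_pos: [0.612, -0.1497, 0.1303]
tool_rot: [-0.013, 0.065, 0.998, 0.0]
contact_force: [-0.0, 1.3, -2.1]
gripper_width: 0.458
```

```bash
python3 look.py w14 160 430 225 420
python3 - <<'E'
from h import *
f=pickle.load(open("f0.pkl","rb"))["top"]
s=lambda p:[(x/3.5+470-.36,y/3.5+225-.36) for x,y in p]
# rim (z .055): outer corners, divider rims, lower-left
print(onz(f,s([(80,42),(272,60),(258,524),(55,518),(82,210),(256,219)]),.055).round(4))
# floor patch corners z .004 lit
print(onz(f,s([(128,106),(235,114),(233,210)]),.004).round(4))
E
```

```text
22.0 [ 0.612  -0.1497  0.1303] [-0.0128  0.065   0.9978  0.    ] [-0.03  1.35 -2.08]
[322.7 360.8] [[ 0.7069 -0.1637  0.037 ]] yaw 82.6 0.1398
[324.8 323.4] [[ 0.6752 -0.1579  0.037 ]] yaw -5.9 0.1072
[[ 0.5969 -0.3089  0.055 ]
 [ 0.5937 -0.4188  0.055 ]
 [ 0.3405 -0.4104  0.055 ]
 [ 0.3396 -0.2988  0.055 ]
 [ 0.5042 -0.3106  0.055 ]
 [ 0.5045 -0.4085  0.055 ]]
[[ 0.5732 -0.3521  0.004 ]
 [ 0.5723 -0.4158  0.004 ]
 [ 0.5166 -0.4142  0.004 ]]
```

View pics/w14.png

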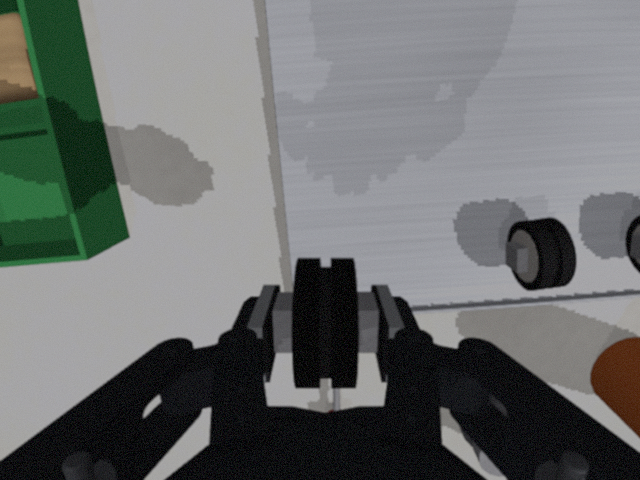

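```bash
python3 go.py .553 -.362 .13 -2
```

```text
t 22.05 pos [ 0.6119 -0.1497  0.13  ] F [ 0.27 -0.45 -1.37] q [-0.35  0.16  1.67 -0.01  1.34 -1.79] w 0.453
turn [-0.04 -1.5  -5.44] shift now [ 0.0309 -0.2181  0.0012] shift in final axes [ 0.0514 -0.2142 -0.    ]
```

{"name": "move_arm", "arguments": {"rows": [{"tx": 0.008,"ty": -0.03,"tz": 0,"ax": 0,"ay": -0.7,"az": -2.7,"jaw": 255},{"tx": 0.01,"ty": -0.04,"tz": 0,"ax": 0,"ay": -0.7,"az": -2.7,"jaw": 255},{"tx": 0.01,"ty": -0.04,"tz": 0,"ax": 0,"ay": 0,"az": 0,"jaw": 255},{"tx": 0.01,"ty": -0.04,"tz": 0,"ax": 0,"ay": 0,"az": 0,"jaw": 255},{"tx": 0.007,"ty": -0.03,"tz": 0,"ax": 0,"ay": 0,"az": 0,"jaw": 255},{"tx": 0,"ty": 0,"tz": 0,"ax": 0,"ay": 0,"az": 0,"jaw": 255},{"tx": 0,"ty": 0,"tz": 0,"ax": 0,"ay": 0,"az": 0,"jaw": 255}]}}

```text
time: 22.75
tool_pos: [0.5487, -0.324, 0.1111]
tool_rot: [-0.012, 0.013, 1.0, 0.007]
contact_force: [0.4, 0.2, -1.1]
gripper_width: 0.457
```

```bash
python3 go.py .553 -.362 .13 -2; python3 look.py w15 160 200 225 420
python3 - <<'E'
from plant import manip
import cv2
cv2.imwrite("pics/top15.png",manip.grab_frame("top")["color"][:,:,::-1])
E
```

```text
t 22.75 pos [ 0.5487 -0.324   0.1111] F [ 0.37  0.2  -1.14] q [-0.65  0.2   1.66 -0.    1.31 -2.19] w 0.457
turn [ 0.82 -1.38  0.52] shift now [-0.0048 -0.0376 -0.0196] shift in final axes [-0.0056 -0.0378 -0.0189]
22.75 [ 0.5487 -0.324   0.1111] [-0.0119  0.0129  0.9998  0.0074] [ 0.37  0.2  -1.14]
```

View pics/w15.png

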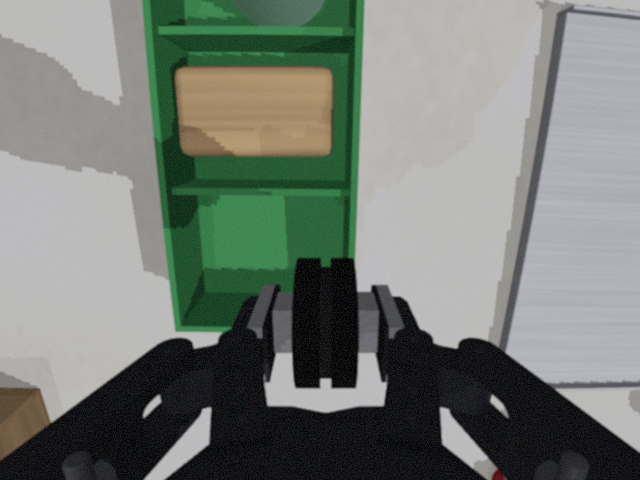

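View pics/top15.png

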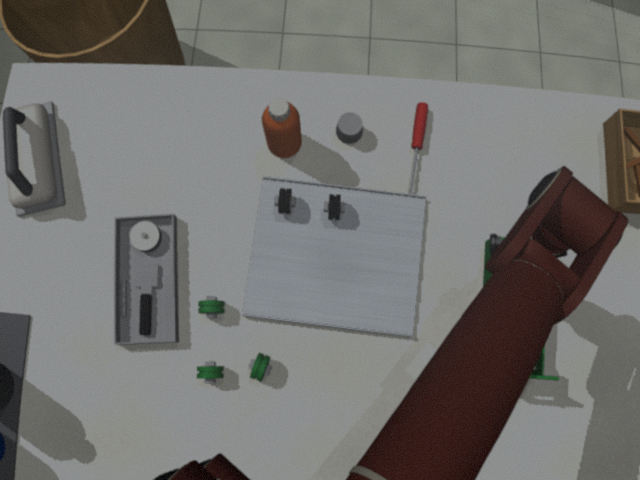

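Run:
```python
from h import *
s,f=pickle.load(open("w15.pkl","rb"))
for n,p in (("far outer -y corner",(176,330)),("divider L",(172,186)),("divider R",(348,190)),("outer -y top",(148,20)),("inner R wall",(351,150)),("outer R",(362,10)),("outer R2",(356,225))): print(n,onz(f,[p],.055).round(4))
print("floor",onz(f,[(205,266),(290,268),(290,200)],.004).round(4))
```

```text
far outer -y corner [[ 0.5938 -0.4181  0.055 ]]
divider L [[ 0.5034 -0.4076  0.055 ]]
divider R [[ 0.5086 -0.3091  0.055 ]]
outer -y top [[ 0.4185 -0.4095  0.055 ]]
inner R wall [[ 0.4866 -0.3072  0.055 ]]
outer R [[ 0.4174 -0.3011  0.055 ]]
outer R2 [[ 0.5289 -0.3046  0.055 ]]
floor [[ 0.5701 -0.4123  0.004 ]
 [ 0.5735 -0.349   0.004 ]
 [ 0.5223 -0.3464  0.004 ]]
```

{"name": "move_arm", "arguments": {"rows": [{"tx": -0.004,"ty": -0.02,"tz": -0.015,"ax": 0.8,"ay": -1.4,"az": 0.5,"jaw": 255},{"tx": 0,"ty": -0.013,"tz": 0,"ax": 0,"ay": 0,"az": 0,"jaw": 255},{"tx": 0,"ty": 0,"tz": 0,"ax": 0,"ay": 0,"az": 0,"jaw": 255},{"tx": 0,"ty": 0,"tz": 0,"ax": 0,"ay": 0,"az": 0,"jaw": 255}]}}

```text
time: 23.25
tool_pos: [0.5544, -0.3566, 0.1272]
tool_rot: [0.001, 0.015, 1.0, -0.001]
contact_force: [-0.2, -0.2, -1.9]
gripper_width: 0.455
```

```bash
python3 go.py .552 -.361 .013 -2
```

```text
t 23.25 pos [ 0.5544 -0.3566  0.1272] F [-0.25 -0.17 -1.92] q [-0.68  0.21  1.62  0.    1.31 -2.23] w 0.455
turn [-0.07  0.16  0.31] shift now [ 0.0026 -0.0044  0.1142] shift in final axes [ 0.0022 -0.0045  0.1142]
```

{"name": "move_arm", "arguments": {"rows": [{"tx": 0.002,"ty": -0.0045,"tz": 0.01,"ax": 0,"ay": 0,"az": 0.3,"jaw": 255},{"tx": 0,"ty": 0,"tz": 0.02,"ax": 0,"ay": 0,"az": 0,"jaw": 255},{"tx": 0,"ty": 0,"tz": 0.02,"ax": 0,"ay": 0,"az": 0,"jaw": 255},{"tx": 0,"ty": 0,"tz": 0.01,"ax": 0,"ay": 0,"az": 0,"jaw": 255},{"tx": 0,"ty": 0,"tz": 0,"ax": 0,"ay": 0,"az": 0,"jaw": 255},{"tx": 0,"ty": 0,"tz": 0,"ax": 0,"ay": 0,"az": 0,"jaw": 255}]}}

```text
time: 23.85
tool_pos: [0.5519, -0.3607, 0.0633]
tool_rot: [0.001, 0.017, 1.0, -0.0]
contact_force: [-0.0, -0.1, -0.5]
gripper_width: 0.459
```

```bash
python3 go.py .552 -.361 .013 -2; python3 look.py w16 160 200 225 420
```

```text
t 23.85 pos [ 0.5519 -0.3607  0.0633] F [-0.02 -0.06 -0.53] q [-0.69  0.28  1.65  0.    1.21 -2.23] w 0.459
turn [-0.04  0.12  0.02] shift now [-0.     -0.0002  0.0503] shift in final axes [-0.0001 -0.0003  0.0503]
23.85 [ 0.5519 -0.3607  0.0633] [ 1.000e-03  1.730e-02  9.998e-01 -4.000e-04] [-0.02 -0.06 -0.53]
```

View pics/w16.png

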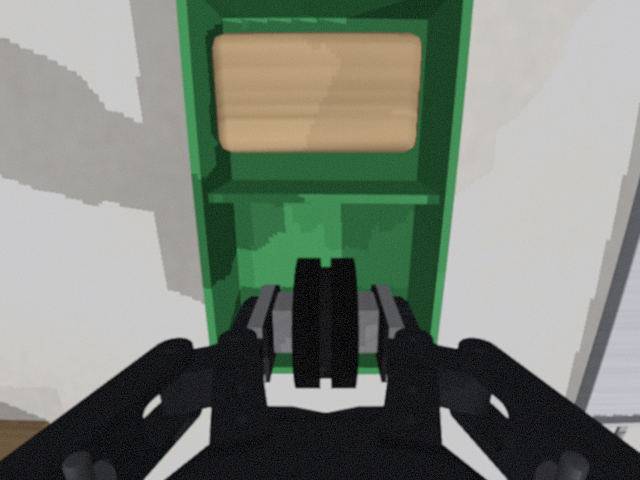

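Centred over the free slot (roller at (325,322), slot rims at columns 205–440). Lowering.

{"name": "move_arm", "arguments": {"rows": [{"tx": 0,"ty": 0,"tz": 0.012,"ax": 0,"ay": 0,"az": 0,"jaw": 255},{"tx": 0,"ty": 0,"tz": 0.012,"ax": 0,"ay": 0,"az": 0,"jaw": 255},{"tx": 0,"ty": 0,"tz": 0.01,"ax": 0,"ay": 0,"az": 0,"jaw": 255},{"tx": 0,"ty": 0,"tz": 0.003,"ax": 0,"ay": 0,"az": 0,"jaw": 255},{"tx": 0,"ty": 0,"tz": 0,"ax": 0,"ay": 0,"az": 0,"jaw": 255},{"tx": 0,"ty": 0,"tz": 0,"ax": 0,"ay": 0,"az": 0,"jaw": 255}]}}

```text
time: 24.5
tool_pos: [0.5531, -0.3615, 0.0251]
tool_rot: [0.002, 0.017, 1.0, -0.001]
contact_force: [0.7, -0.3, -1.1]
gripper_width: 0.454
```

{"name": "move_arm", "arguments": {"rows": [{"tx": 0.001,"ty": 0,"tz": 0.008,"ax": 0,"ay": 0.1,"az": 0,"jaw": 255},{"tx": 0,"ty": 0,"tz": 0.003,"ax": 0,"ay": 0,"az": 0,"jaw": 255},{"tx": 0,"ty": 0,"tz": 0.001,"ax": 0,"ay": 0,"az": 0,"jaw": 255}]}}

```text
time: 24.8
tool_pos: [0.5527, -0.3621, 0.0133]
tool_rot: [0.002, 0.017, 1.0, -0.002]
contact_force: [-0.3, -0.0, -1.2]
gripper_width: 0.452
```

{"name": "move_arm", "arguments": {"rows": [{"tx": 0.0003,"ty": 0,"tz": 0.0015,"ax": 0,"ay": 0,"az": 0,"jaw": 255}]}}

```text
time: 24.9
tool_pos: [0.5525, -0.3621, 0.0118]
tool_rot: [0.002, 0.017, 1.0, -0.002]
contact_force: [0.5, 0.5, -0.7]
gripper_width: 0.456
```

{"name": "move_arm", "arguments": {"rows": [{"tx": 0.0003,"ty": 0,"tz": 0.0012,"ax": 0,"ay": 0,"az": 0,"jaw": 255}]}}

```text
time: 25.0
tool_pos: [0.5525, -0.3623, 0.0111]
tool_rot: [0.003, 0.017, 1.0, -0.002]
contact_force: [0.3, 2.4, 3.4]
gripper_width: 0.453
```

{"name": "move_arm", "arguments": {"rows": [{"tx": 0,"ty": 0,"tz": -0.0003,"ax": 0,"ay": 0,"az": 0,"jaw": 75},{"tx": 0,"ty": 0,"tz": -0.0005,"ax": 0,"ay": 0,"az": 0,"jaw": 75},{"tx": 0,"ty": 0,"tz": -0.0005,"ax": 0,"ay": 0,"az": 0,"jaw": 75}]}}

```text
time: 25.3
tool_pos: [0.5533, -0.3629, 0.0136]
tool_rot: [0.003, 0.017, 1.0, -0.003]
contact_force: [0.2, -0.1, -0.5]
gripper_width: 0.705
```

```bash
python3 look.py w17 160 200 225 420
```

```text
25.3 [ 0.5533 -0.3629  0.0136] [ 0.0034  0.0172  0.9998 -0.0029] [ 0.25 -0.11 -0.47]
```

View pics/w17.png

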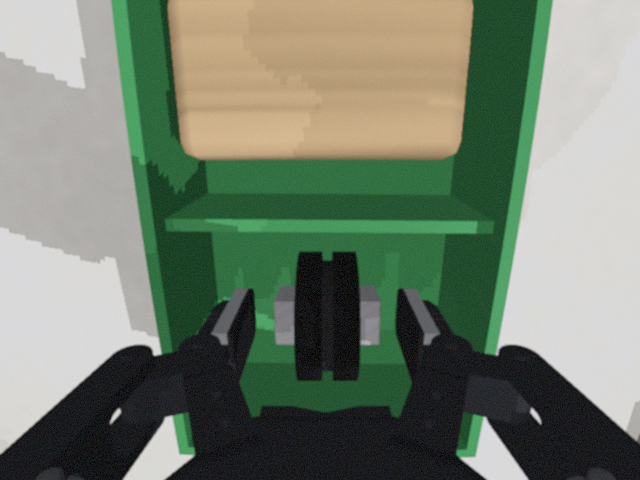

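Released: the roller stands in the slot (327,315) with both pads clear of it. I'll go straight up, then back off towards the plate side.

{"name": "move_arm", "arguments": {"rows": [{"tx": 0,"ty": 0,"tz": -0.012,"ax": 0,"ay": 0,"az": 0,"jaw": 75},{"tx": 0,"ty": 0,"tz": -0.02,"ax": 0,"ay": 0,"az": 0,"jaw": 75},{"tx": 0,"ty": 0,"tz": -0.03,"ax": 0,"ay": 0,"az": 0,"jaw": 75},{"tx": 0,"ty": 0,"tz": -0.04,"ax": 0,"ay": 0,"az": 0,"jaw": 75},{"tx": 0,"ty": 0,"tz": -0.04,"ax": 0,"ay": 0,"az": 0,"jaw": 75},{"tx": 0.02,"ty": 0.04,"tz": -0.01,"ax": 0,"ay": 0,"az": 0,"jaw": 75},{"tx": 0.02,"ty": 0.045,"tz": 0,"ax": 0,"ay": 0,"az": 0,"jaw": 75},{"tx": 0.02,"ty": 0.045,"tz": 0,"ax": 0,"ay": 0,"az": 0,"jaw": 75},{"tx": 0.02,"ty": 0.045,"tz": 0,"ax": 0,"ay": 0,"az": 0,"jaw": 75},{"tx": 0.01,"ty": 0.02,"tz": 0,"ax": 0,"ay": 0,"az": 0,"jaw": 75},{"tx": 0,"ty": 0,"tz": 0,"ax": 0,"ay": 0,"az": 0,"jaw": 75},{"tx": 0,"ty": 0,"tz": 0,"ax": 0,"ay": 0,"az": 0,"jaw": 75}]}}

```text
time: 26.55
tool_pos: [0.4688, -0.1602, 0.1825]
tool_rot: [0.011, 0.018, 1.0, -0.007]
contact_force: [-0.6, -1.0, 0.1]
gripper_width: 0.709
```

Run:
```python
from h import *
from plant import manip
print(manip.state()["tool_pos"],manip.state()["contact_force"])
f=manip.grab_frame("top");cv2.imwrite("pics/top18.png",f["color"][:,:,::-1])
g=manip.grab_frame("scene");cv2.imwrite("pics/scene18.png",g["color"][:,:,::-1])
print(onz(f,[(285,201),(335,207)],.037).round(4))
```

```text
[ 0.46878542 -0.16023138  0.18248102] [-0.61265674 -0.99168298  0.13884991]
[[ 0.6464  0.0938  0.037 ]
 [ 0.6405 -0.004   0.037 ]]
```

View pics/top18.png

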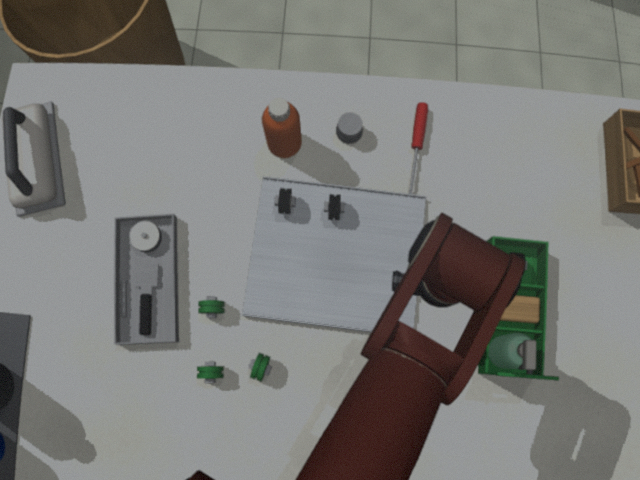

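View pics/scene18.png

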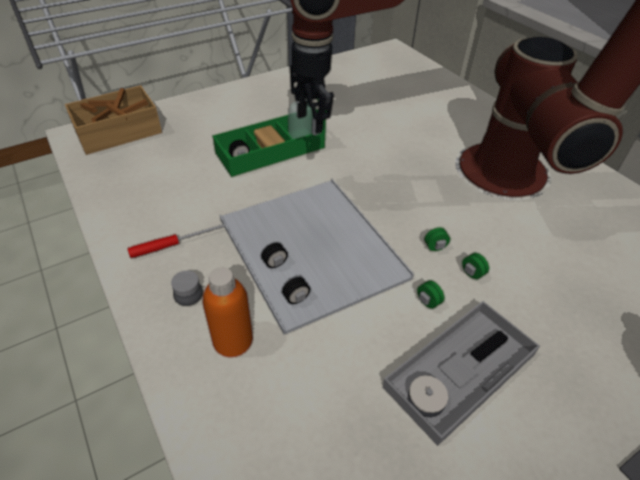

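```bash
python3 -c "
from plant import manip
print(manip.job_done())"
```

```text
the job is handed in; nothing more can be done
None
```

I rolled all three rollers over a full turn (about 167–173 mm each) and handed the job in after about 26.6 s of the 67 s allowed. Two ran true and one had a worn flat.

- **+y roller:** the push stayed at about 4–6.6 N, so it runs true. I rolled it to about (0.646, 0.094) and left it standing there, about 93 mm past the plate's middle and short of the far lip.
- **Middle roller:** mostly 4.5–7 N, with one reading of 7.3 N, so I judged it true. It stands at about (0.641, −0.004), also about 93 mm past the middle.
- **−y roller:** the push fell to 0.4 N, then rose to 12.9 N about 45–60 mm into its turn, which marks a worn flat. I finished its turn, then put it in the free slot of the caddy.

The last top and scene pictures show both good rollers upright on the far third. The scene picture also shows the worn one in the free slot, with the other things where they were and the gripper clear.

Three things were off the ideal:
- **Push:** while rolling it was often nearer 6 N than 5 N.
- **Height:** my height-hold let the tool dip about 1.6 mm as the flat passed.
- **Release:** both times I let go of a good roller on the plate, the tool sank 4–5 mm. Neither roller showed any movement afterwards.

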